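# Free the stuck port plug

### The arm

A 7-joint arm with a two-finger parallel gripper is mounted at the origin on the work surface. World frame = base frame: x ahead of the robot, y to its left, z up, the work surface at z = 0. Lengths are in m, angles in rad, forces in N, time in s.
With the tool pointing down it reaches from about 0.425 to 0.925 m from the base axis. Payload 6.8 kg.
Tool frame: the origin (TCP) lies at the very end of the fingers, on their centre line; the grasp point (between the pads) lies 19 mm behind it (tcp_to_grasp is the distance from the TCP to the grasp point, in m); z points along the fingers, y is the direction in which the jaws open and shut (so a half turn about z gives the same grasp; the last joint's range is limited). The gripper opens to 85 mm and grips with 20 to 120 N. Pads are 22 mm wide; open, the fingers measure 114 mm over their backs; the gripper's body (76 mm by 85 mm) begins 54 mm behind the grasp point. The pads swing forward as they close: fully open they stand 13 mm farther back than shut.
Start: joints at [1.157, 0.477, 0.022, 1.555, -0.011, 1.109, -0.083], TCP at [0.203, -0.644, 0.231] pointing down, gripper open.
Joint ranges: [-2.96, 2.96], [-0.34, 2.1], [-1.41, 1.46], [0.24, 2.44], [-1.37, 4.51], [0.17, 1.92], [-2.96, 2.96]. Speed limits (rad/s): [2.39, 2.39, 3.14, 3.14, 3.14, 3.14, 3.14].

### API

Orientations are given as a unit quaternion [w, x, y, z].
In Python, from station import * gives the robot as it stands.
- The arm moves only by the tool apply_moves, never from a script. Its argument "increments" is one flat list of numbers, 5 for each row, row after row: the finger opening in mm, from 0 to 85.4, then the shift along the tool's x, y, z in mm, then the turn about the tool's z in degrees. In form: [claw, tx, ty, tz, roll, claw, tx, ty, tz, roll, ...]. A call has 1 to 12 rows; each row shifts and turns the pose as measured when the row begins, along the tool's axes as they then stand; what a row does not reach is not made up. A row lasts 1/8 s, in which the tool goes at most 62.5 mm and 10.7 degrees, less where a joint would pass 70% of its speed; a pose out of reach is approached as far as the arm can. A call with a gripper value outside its range is refused whole. The fingers move at their own pace and stop on an object; "squeeze" is the grip in N (left out, the last holds). Time passes only in rows, so rows that do not move let the fingers close. It gives the time, the measured TCP pose, the force and the opening at its end, in the units of the state.
- get_obs(): the state, without advancing time (a new reading comes with each control period).
- read_camera(name): name is "scene" or "side" or "wrist"; returns (picture, depth): 420x560x3 uint8, blue, green, red; 420x560 float32, m along the optical axis (not along the pixel's ray), 0 where there is no reading.
- get_calibration(name): a dict with "mtx" (3x3 intrinsics, pixels), "D" ([k1, k2, p1, p2, k3] as OpenCV has them; the pictures are not rectified), "camera_from_world" (4x4, takes a point from world to camera coordinates); the wrist camera has in their place "T_tool_cam" (4x4, takes a point from camera to tool coordinates, whose origin is the TCP and whose axes are the flange's). Camera axes: x right, y down, z forward; pixel columns grow to the right and rows downward; lengths in m; the calibration is good to about 2 mm. A picture is of the moment at which its call begins: read the wrist's pose just before it. get_calibration takes no time and is no camera call.
- hand_in(): hands the job in, once; it reports no verdict.
Trained networks look in the newest picture that a camera, given by its name, has taken for a name from the list of things; names that differ only in an ending like _2 or _b are one class to them, and where a whole thing is asked for, a point or a joint stands for the part that bears it (a point fixed in the world has none). Each returns a list of dicts, best first, with "p" (0 to 1); they miss things now and then, are a little off and sometimes report something else, mostly with a low value. They report only what shows in the picture. A call takes as long as a camera call. They do not tell look-alikes from the thing itself.
- outline_of(camera, thing): "pixels" (420x560 bool, what is visible of it) and "extent" ([centre column, centre row, width, height] in pixels, round what is visible of it).
The state is a dict: "t": time; "q": joint angles; "joint_vel": joint speeds; "joint_torque": joint torques, N m; "eef_pos": TCP position; "tool_rot": TCP orientation; "contact_force": force on the tool from outside, world axes, zero at the start; "torque": the same for the moment, N m; "gripper_width": opening from 0.0 (shut) to 1.0 (fully open).
Only numpy, scipy, OpenCV 4.12 (cv2) and the standard library are available. Lean on these libraries where they do the work, as an engineer would, in place of code of your own. Each camera call takes 0.05 s, during which the arm holds its last target.

### The job

Open up the valve block held slanted in the vice: squeeze the two snap tabs of its black cover inward and lift the cover off, then break the tight steel plug loose by twisting it back and forth while pulling gently, and draw it out; a straight tug would drag the block up out of the jaws. Stand the cover, open side down, in the larger bay of the aluminium parts tray and the plug, shank down, in the smaller bay, and leave the other things on the bench alone.

Things in the scene. Friction and masses are not known exactly. Their poses are not given: they have to be found in the camera images.
- vise: grey bench vice, fixed to the bench, its spindle along its own y; origin on the bench under its middle. Nothing of it stands higher than 152 mm; its handle reaches 140 mm to +y. Its steel jaws clamp the aluminium valve block (56 x 66 x 75 mm), whose top leans 30 degrees towards the vice's -x side, roughly towards the robot
- port_top (a point): centre of the bore mouth in the block's flat top face (56 mm along x, 66 mm along y), 205 mm above the bench. z is the bore axis, out of the block, 30 degrees from vertical; y is level, across the jaws. Two keeper bars, 34 mm long along x, stand on the face at y = +-26.8 to +-32.8 mm, up to 10.8 mm above it
- block (a joint): how far the valve block has been dragged along its bore axis out of the vice jaws (m), 0 at the start. It is only friction-held and slips at a pull of about 27 N; it must stay under 4 mm
- cover_mid (a point): middle of the loose black plastic cover (70 g, open at the bottom), which at the start sits over the plug on the block's top face, axes along port_top's. This point is 21 mm above its open rim and 21 mm below its flat top; z points out of the top. 44 mm along x, 52 mm along y over the tab faces, 60 mm over the barbs at their feet
- tab_a (a joint): how far the snap tab on the cover's +y side is pressed inward (m), 0 free, 0.005 at its stop; spring 2 N rising to 7 N. It is a ribbed plate 20 mm wide, mid-side, 2 to 38 mm above the rim. Its barb hooks under a keeper bar and is clear at 3.5 mm or more. Pinching both tabs with 15 to 30 N, fingertips at least 12 mm above the rim (over the keeper bars), frees and carries the cover
- tab_b (a joint): the same for the tab on the cover's -y side
- plug_mid (a point): middle of the loose steel port plug (about 120 g), under the cover at the start; z along its axis to the head. Shank 22 mm diameter, 29 to 7 mm below this point; flange 33 mm diameter, 4 mm thick, above it; flat bar head, 16 mm thick along x and 26 mm long along y, 3 to 29 mm above this point. At the start the flange rests on the block's face and the axes are along port_top's
- plug_foot (a point): centre of the plug's shank end, 29 mm below plug_mid. Seal friction grips the shank until the plug is 18 mm out. A straight pull needs 30 to 50 N, too much for the vice; while the plug is being twisted (up to 0.7 Nm; a 50 N grip on the head suffices) so that the shank surface slides some 3 times as fast as the plug rises, under 20 N. It can turn freely either way
- bay_large (a point): centre of the floor of the larger bay of the open aluminium parts tray (221 x 128 mm, fixed to the bench, walls 18 mm high above the bench and 4 mm thick, floor 3 mm thick). The bay is 120 mm along this point's x and 120 mm along its y
- bay_small (a point): centre of the floor of the smaller bay of the same tray, on its -x side: 83 mm along x and 120 mm along y
- parts_case: bystander: grey parts case with a clear lid, 190 x 120 x 50 mm, origin at the centre of its underside. It stands on one side of the vice and the tray on the other, either way round
- spray_can: bystander: plain can, 60 mm diameter, 160 mm high, standing; origin at the centre of its underside, beyond the vice
- wrench: bystander: steel wrench, 170 mm long, lying flat beyond the vice, roughly along y; origin at its middle
Not all that is in view belongs to the job. What is shaped like the part that bears cover_mid but blue is not meant.

How it is judged:
On the way, in this order (a step that is already met when the one before it is completed fails the run):
1. the cover is unsnapped and lifted at least 45 mm off the block (distance between cover_mid and port_top above 0.066 m), for 0.05 s.
2. the plug, still in its bore, is twisted at least 7 degrees one way (angle between the x axis of plug_mid and the x axis of port_top, either way round above 0.122 rad and z of plug_mid in the frame of port_top below 0.021 m).
3. the plug, still in its bore, is twisted back to within 4 degrees of where it began, or past it (angle between the x axis of plug_mid and the x axis of port_top, either way round below 0.07 rad and z of plug_mid in the frame of port_top below 0.023 m).
4. the plug is drawn right out of the bore (z of plug_mid in the frame of port_top above 0.032 m), for 0.05 s.
At the end, for the whole second after the job is handed in: The cover stands open side down on the floor of the larger bay (tilt under 7 degrees, centre inside the bay), the plug stands on its shank on the floor of the smaller bay (tilt under 7 degrees, centre inside the bay), and the valve block is still in the vice jaws, dragged less than 4 mm (x of cover_mid in the frame of bay_large between -0.05 and 0.05 m and y of cover_mid in the frame of bay_large between -0.05 and 0.05 m and z of cover_mid in the frame of bay_large below 0.026 m and angle between each of cover_mid, plug_mid's own z axis and vertical below 0.12 rad and x of plug_mid in the frame of bay_small between -0.038 and 0.038 m and y of plug_mid in the frame of bay_small between -0.055 and 0.055 m and z of plug_mid in the frame of bay_small below 0.034 m and value of joint block below 0.004 m); the robot touches nothing.
It fails at once if the valve block is dragged 4 mm or more out of the vice jaws (value of joint block above 0.004 m).
It fails at once if the parts case is shoved more than 20 mm (distance of parts_case from where it was at the start of the episode above 0.02 m).
It fails at once if the can is shoved more than 20 mm or knocked over (distance of spray_can from where it was at the start of the episode above 0.02 m or angle between spray_can's own z axis and vertical above 0.5 rad).
It fails at once if the wrench is shoved more than 20 mm (distance of wrench from where it was at the start of the episode above 0.02 m).
It also fails if it takes over 72 s, if anything falls off the work surface, if the arm or the gripper's body presses on something with over 40 N, if the wrist force passes 120 N, or if a joint passes its speed limit or range.

## Working session

There is one attempt and no reset: what is moved stays moved. The work goes in short steps, Python scripts to look and compute and a tool call to move; the robot and the scene stay as the last step left them, time stands still between calls to the robot, and variables do not carry over. Pictures are saved under pics/ and viewed, and the job is handed in when it is done.

Besides the shell and the picture viewer there is one more tool, called after "Request:" as name(argument=value, ...) on one line, values as JSON. apply_moves: Moves the arm, as the interface text tells. Its arguments: {"type":"object","properties":{"increments":{"type":"array"},"squeeze":{"type":"number"}},"required":["increments"]}

```bash
ls -la; mkdir -p pics; python3 - <<'E'
from station import *
import cv2,numpy as np
print(get_obs())
for c in ("scene","side","wrist"):
    im,d=read_camera(c); cv2.imwrite(f"pics/{c}0.png",im); np.save(f"pics/{c}0.npy",d)
    print(c,{k:np.round(v,4).tolist() for k,v in get_calibration(c).items()})
print(get_obs()["t"])
E
```

```text
total 12
drwxr-xr-x  3 agent agent 4096 Dec  7 05:08 .
drwxr-xr-x 23 root  root  4096 Dec  7 05:08 ..
drwxr-xr-x  2 agent agent 4096 Dec  7 05:08 pics
{'t': 0.0, 'q': array([ 1.1569022 ,  0.47782336,  0.02232373,  1.55647995, -0.0114985 ,
        1.10932151, -0.08311651]), 'joint_vel': array([ 0.00142924, -0.00153603, -0.00080722,  0.00112087, -0.00032281,
        0.00072116, -0.00028702]), 'joint_torque': array([ 5.14576386e-04, -5.96445072e+01,  1.60792798e+00, -2.81198877e+01,
        1.24654241e-02,  9.37950157e-03,  1.05712346e-07]), 'eef_pos': array([ 0.20301604, -0.64309949,  0.2302978 ]), 'tool_rot': array([-9.28113045e-04,  9.88332050e-01,  1.52311692e-01, -2.12382474e-04]), 'contact_force': array([-0.21982716,  0.22244877, -0.40979398]), 'torque': array([-0.00797361, -0.01208365,  0.02500842]), 'gripper_width': 0.9973122710914953}
scene {'mtx': [[397.4275, 0.0, 286.3837], [0.0, 397.4275, 205.4691], [0.0, 0.0, 1.0]], 'D': [-0.0085, 0.0, 0.0, 0.0, 0.0], 'camera_from_world': [[0.8036, 0.595, 0.0122, -0.4488], [0.3928, -0.5149, -0.762, -0.1286], [-0.4471, 0.6171, -0.6475, 1.3058], [0.0, 0.0, 0.0, 1.0]]}
side {'mtx': [[386.7749, 0.0, 271.3343], [0.0, 386.7749, 207.09], [0.0, 0.0, 1.0]], 'D': [0.0286, 0.0, 0.0, 0.0, 0.0], 'camera_from_world': [[-0.9881, -0.1537, -0.0055, 0.5453], [-0.0794, 0.5405, -0.8376, 0.1602], [0.1317, -0.8272, -0.5463, 0.7865], [0.0, 0.0, 0.0, 1.0]]}
wrist {'mtx': [[299.7416, 0.0, 279.1891], [0.0, 299.7416, 211.9164], [0.0, 0.0, 1.0]], 'D': [-0.05, 0.0, 0.0, 0.0, 0.0], 'T_tool_cam': [[0.0003, -0.9483, -0.3174, 0.0824], [1.0, 0.0008, -0.0015, 0.001], [0.0016, -0.3174, 0.9483, -0.1417], [0.0, 0.0, 0.0, 1.0]]}
0.15
```

View pics/scene0.png

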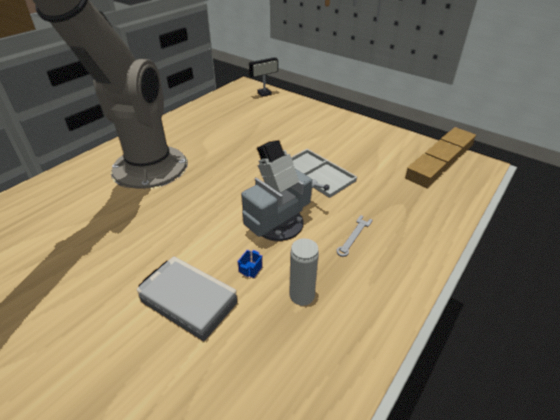

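View pics/side0.png

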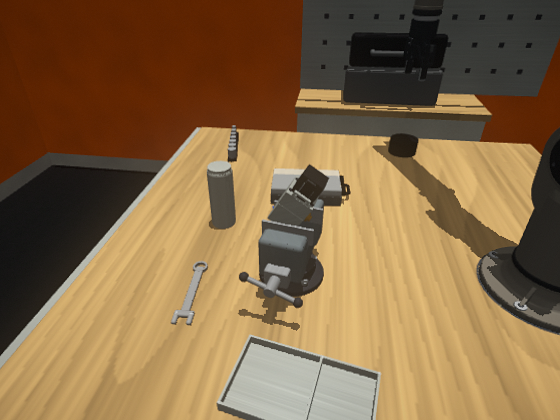

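View pics/wrist0.png

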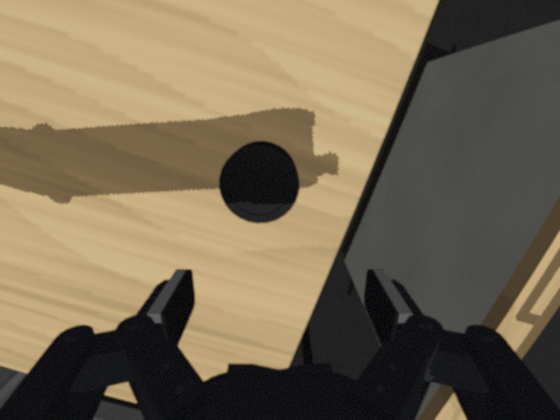

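The black cover on the block is at scene (270,152) and side (310,183). The blue look-alike on the bench at scene (250,263) isn't meant. The tray is on the +y side at scene (320,170), and the case is on the other side at (187,295). Next I'll measure these.

```bash
cat > h.py <<'E'
from station import *
import cv2,numpy as np
from scipy.spatial.transform import Rotation as R
def c2w(cam,obs=None):
    c=get_calibration(cam)
    if cam=="wrist":
        o=obs or get_obs(); T=np.eye(4); q=o["tool_rot"]; T[:3,:3]=R.from_quat([q[1],q[2],q[3],q[0]]).as_matrix(); T[:3,3]=o["eef_pos"]
        return T@c["T_tool_cam"]
    return np.linalg.inv(c["camera_from_world"])
def cloud(cam,d,T=None):
    c=get_calibration(cam); h,w=d.shape
    u,v=np.meshgrid(np.arange(w),np.arange(h))
    p=cv2.undistortPoints(np.stack([u,v],-1).reshape(-1,1,2).astype(np.float32),c["mtx"],np.array(c["D"])).reshape(h,w,2)
    P=np.concatenate([p*d[...,None],d[...,None]],-1)
    T=c2w(cam) if T is None else T
    W=P@T[:3,:3].T+T[:3,3]; W[d<=0]=np.nan
    return W
def proj(cam,X,T=None):
    c=get_calibration(cam); M=np.linalg.inv(c2w(cam) if T is None else T)
    r,_=cv2.Rodrigues(M[:3,:3]); return cv2.projectPoints(np.array(X,float).reshape(-1,1,3),r,M[:3,3],c["mtx"],np.array(c["D"]))[0].reshape(-1,2)
E
python3 - <<'E'
from h import *
for cam in ("scene","side"):
    im,d=read_camera(cam); np.save(f"pics/{cam}1.npy",d); cv2.imwrite(f"pics/{cam}1.png",im)
    W=cloud(cam,d)
    np.save(f"pics/{cam}1_W.npy",W)
    for th in ("cover_mid","vise","bay_large","bay_small","parts_case","spray_can","wrench","block"):
        try: r=outline_of(cam,th)
        except Exception as e: print(th,e); continue
        for x in r[:3]:
            m=x["pixels"]; P=W[m]; P=P[~np.isnan(P[:,0])]
            print(cam,th,round(x["p"],2),np.round(x["extent"]),np.round(np.median(P,0),3),np.round(np.percentile(P,2,axis=0),3),np.round(np.percentile(P,98,axis=0),3))
    crop=im[100:320,180:400] if cam=="scene" else im[120:420,180:400]
    cv2.imwrite(f"pics/{cam}1c.png",cv2.resize(crop,None,fx=2,fy=2,interpolation=cv2.INTER_CUBIC) if cam=="side" else cv2.resize(crop,None,fx=2.7,fy=2.7,interpolation=cv2.INTER_CUBIC))
print(get_obs()["t"])
E
```

```text
scene cover_mid 0.81 [270. 152.  32.  22.] [0.487 0.03  0.232] [0.45  0.015 0.211] [0.504 0.061 0.251]
scene cover_mid 0.67 [251. 264.  25.  31.] [ 0.548 -0.133  0.024] [ 0.525 -0.164 -0.   ] [ 0.574 -0.098  0.042]
scene vise 0.66 [287. 195.  92.  92.] [0.528 0.006 0.112] [ 0.457 -0.064  0.004] [0.567 0.157 0.215]
scene bay_large 0.68 [324. 172.  61.  51.] [0.479 0.318 0.004] [ 0.358  0.22  -0.   ] [0.575 0.376 0.021]
scene bay_small 0.65 [322. 173.  64.  44.] [0.475 0.32  0.004] [ 0.357  0.22  -0.   ] [0.574 0.376 0.02 ]
scene parts_case 0.68 [187. 300. 103.  86.] [ 0.518 -0.307  0.049] [ 0.409 -0.359  0.007] [ 0.599 -0.236  0.052]
scene spray_can 0.57 [305. 271.  33.  67.] [ 0.706 -0.144  0.114] [ 0.674 -0.154  0.012] [ 0.724 -0.106  0.161]
scene spray_can 0.4 [355. 236.  32.  36.] [0.696 0.103 0.007] [ 0.679  0.038 -0.001] [0.713 0.188 0.01 ]
scene wrench 0.8 [356. 236.  32.  42.] [0.697 0.11  0.006] [ 0.674  0.036 -0.002] [0.714 0.195 0.01 ]
scene block 0.6 [279. 171.  37.  40.] [0.518 0.015 0.186] [ 0.467 -0.001  0.152] [0.546 0.065 0.218]
side cover_mid 0.83 [311. 187.  38.  40
[... 622 characters left out ...]
  87.] [0.471 0.292 0.004] [0.351 0.229 0.001] [0.569 0.35  0.019]
side parts_case 0.63 [311. 188.  80.  42.] [ 0.447 -0.262  0.047] [ 0.386 -0.345  0.002] [ 0.589 -0.225  0.05 ]
side spray_can 0.78 [220. 196.  29.  70.] [ 0.686 -0.1    0.096] [ 0.663 -0.146  0.001] [ 0.72  -0.093  0.16 ]
side spray_can 0.7 [311. 187.  80.  40.] [ 0.449 -0.263  0.048] [ 0.391 -0.377 -0.002] [0.591 0.009 0.185]
side wrench 0.67 [188. 293.  36.  60.] [0.693 0.144 0.007] [0.67  0.041 0.003] [0.709 0.202 0.01 ]
side wrench 0.35 [281. 243.  83. 130.] [0.501 0.089 0.116] [ 0.448 -0.011  0.005] [0.566 0.174 0.214]
side block 0.75 [295. 200.  50.  49.] [0.503 0.069 0.186] [0.467 0.009 0.142] [0.544 0.076 0.219]
1.05
```

View pics/scene1c.png

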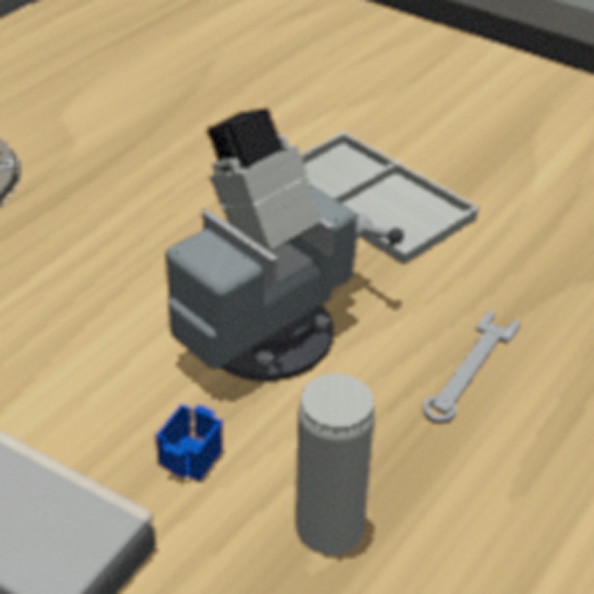

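View pics/side1c.png

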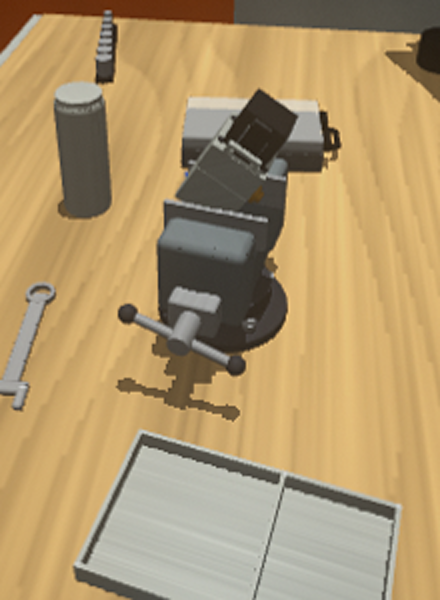

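```bash
python3 - <<'E'
from h import *
S=np.load("pics/scene1_W.npy"); D=np.load("pics/side1_W.npy")
# tray wall tops & floor
P=np.concatenate([S.reshape(-1,3),D.reshape(-1,3)]); P=P[~np.isnan(P[:,0])]
t=P[(P[:,2]>0.012)&(P[:,2]<0.024)&(P[:,1]>0.2)&(P[:,1]<0.42)&(P[:,0]>0.3)&(P[:,0]<0.62)]
print(len(t), cv2.minAreaRect(t[:,:2].astype(np.float32)*1000))
# block/cover planes; side camera: y+ face;
from scipy.optimize import least_squares
for nm,W,cam in (("scene",S,"scene"),("side",D,"side")):
    # region
    Q=W.reshape(-1,3); Q=Q[~np.isnan(Q[:,0])]
    Q=Q[(Q[:,2]>0.155)&(Q[:,0]>.4)&(Q[:,0]<.58)&(abs(Q[:,1]-.03)<.1)]
    print(nm,len(Q),Q.min(0),Q.max(0))
    np.save(f"pics/blk_{nm}.npy",Q)
    # ransac planes
    rng=np.random.default_rng(0); rem=Q
    for k in range(4):
        best=None
        for i in range(800):
            a,b,c=rem[rng.choice(len(rem),3,replace=False)]
            n=np.cross(b-a,c-a); l=np.linalg.norm(n)
            if l<1e-5: continue
            n/=l; m=abs((rem-a)@n)<0.002
            if best is None or m.sum()>best.sum(): best=m
        I=rem[best]; cen=I.mean(0); n=np.linalg.svd(I-cen)[2][2]
        print("  plane",best.sum(),np.round(cen,4),"n",np.round(n,3)); rem=rem[~best]
        if len(rem)<50: break
E
```

```text
1782 ((460.8218994140625, 301.96282958984375), (133.63540649414062, 225.21847534179688), 79.3069076538086)
scene 1443 [ 0.44389093 -0.00434197  0.15519238] [0.55046968 0.07080838 0.25205496]
  plane 582 [0.5164 0.0322 0.2003] n [-0.811  0.144 -0.567]
  plane 292 [0.4943 0.0051 0.1834] n [ 0.177  0.984 -0.006]
  plane 235 [0.5156 0.0346 0.2077] n [ 0.811 -0.147  0.567]
  plane 135 [0.5123 0.0331 0.2006] n [ 0.804 -0.15   0.575]
side 1866 [0.44297728 0.00196202 0.15505955] [0.54803703 0.07787803 0.2521661 ]
  plane 847 [0.5043 0.07   0.1842] n [-0.174 -0.985 -0.004]
  plane 329 [0.4645 0.0474 0.2405] n [-0.492  0.109  0.864]
  plane 263 [0.4769 0.0673 0.2183] n [ 0.027  0.998 -0.054]
  plane 154 [0.4897 0.0635 0.2245] n [-0.387 -0.906 -0.172]
```

Measurements agree with the given sizes:
- The block's y faces are 65.7 mm apart.
- Vice yaw is about -10°.
- The cover top normal is (-0.49, 0.1, 0.86), so a 30° lean.
- The tray centre is about (0.461, 0.302).
- port_top is about (0.485, 0.040, 0.205).

Next I'll move over with a roll of +27.6°, arcing outside the minimum reach.

Request:
apply_moves(increments=[85,0,0,-10,9.2,85,0,0,-10,9.2,85,0,0,-10,9.2,85,26,-47,-12,0,85,26,-47,-12,0,85,26,-47,-12,0,85,26,-47,-12,0,85,26,-47,-12,0,85,26,-47,-12,0,85,26,-47,-12,0], squeeze=25)

```text
t: 2.3
eef_pos: [0.4482, -0.3512, 0.3478]
tool_rot: [0.001, 0.995, -0.101, -0.0]
contact_force: [0.3, 0.0, -0.6]
gripper_width: 0.993
```

```bash
python3 - <<'E'
from h import *
o=get_obs(); q=o["tool_rot"]; M=R.from_quat([q[1],q[2],q[3],q[0]]).as_matrix()
print(o["t"],o["eef_pos"],np.round(M,3).tolist(),np.round(o["q"],3),o["gripper_width"])
E
```

```text
2.3 [ 0.44824493 -0.35120405  0.34778177] [[0.98, -0.201, -0.001], [-0.201, -0.98, -0.002], [-0.001, 0.002, -1.0]] [ 0.58   0.215 -0.031  1.659  0.009  1.267 -1.226] 0.993226625957374
```

Request:
apply_moves(increments=[85,-8,-55,4,-0.2,85,-8,-55,4,-0.2,85,-8,-55,4,-0.2,85,-8,-55,4,-0.2,85,-8,-55,4,-0.2,85,-8,-55,4,-0.2,85,-8,-55,4,-0.2,85,0,0,0,0])

```text
t: 3.3
eef_pos: [0.4683, 0.0548, 0.3211]
tool_rot: [0.001, 0.996, -0.084, 0.004]
contact_force: [0.2, -0.3, -0.0]
gripper_width: 0.997
```

```bash
python3 - <<'E'
from h import *
o=get_obs(); q=o["tool_rot"]; M=R.from_quat([q[1],q[2],q[3],q[0]]).as_matrix()
print(o["t"],o["eef_pos"],np.round(M,3).tolist(),np.round(o["q"],3),o["gripper_width"])
T=c2w("wrist",o)
im,d=read_camera("wrist"); cv2.imwrite("pics/w2.png",im)
W=cloud("wrist",d,T); np.save("pics/w2_W.npy",W); np.save("pics/w2_T.npy",T)
for th in ("cover_mid","block"):
    for x in outline_of("wrist",th)[:2]:
        P=W[x["pixels"]];P=P[~np.isnan(P[:,0])]; print(th,x["p"],x["extent"],np.median(P,0))
E
```

```text
3.3 [0.46833837 0.05476955 0.32113712] [[0.986, -0.167, 0.008], [-0.167, -0.986, -0.003], [0.008, 0.001, -1.0]] [ 0.114  0.075 -0.384  1.889  0.035  1.177 -2.021] 0.9966934172803831
cover_mid 0.94 [291.6, 201.9, 67.1, 71.1] [0.48432603 0.0411318  0.23827409]
cover_mid 0.74 [406.0, 94.5, 48.8, 42.5] [ 0.55014675 -0.14241329  0.01461502]
block 0.75 [294.3, 161.5, 73.4, 91.8] [0.52045263 0.03352459 0.19991597]
```

View pics/w2.png

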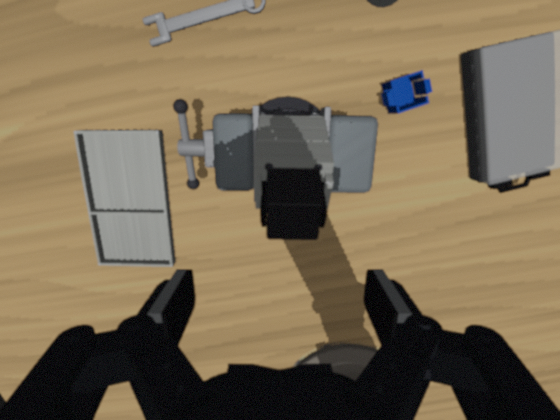

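The wrist picture shows the black cover at (292,202). The blue look-alike is at (406,94), the tray on the left with its divider at row 211, and the vice handle at (185,140). The cover sits near the pads' centre line, at column ~279. Next I'll refine its pose from the wrist cloud.

```bash
python3 - <<'E'
from h import *
W=np.load("pics/w2_W.npy")
psi=np.radians(-10.1)
def frame(psi):
    xh=np.array([np.cos(psi),np.sin(psi),0]); yh=np.array([-np.sin(psi),np.cos(psi),0]); z=np.array([0,0,1.])
    s,c=.5,.8660254
    return np.array([c*xh+s*z, yh, -s*xh+c*z])
F=frame(psi)
p0=np.array([.485,.040,.205])
for nm in ("w2","scene1","side1"):
    W=np.load(f"pics/{nm}_W.npy"); Q=W.reshape(-1,3); Q=Q[~np.isnan(Q[:,0])]
    L=(Q-p0)@F.T
    m=(abs(L[:,0])<.05)&(abs(L[:,1])<.05)&(L[:,2]>-.07)&(L[:,2]<.06); L=L[m]
    top=L[(L[:,2]>.036)&(abs(L[:,0])<.018)&(abs(L[:,1])<.022)]
    print(nm,"top z",np.median(top[:,2]) if len(top) else None,len(top), "slope x/y",np.linalg.lstsq(np.c_[top[:,:2],np.ones(len(top))],top[:,2],rcond=None)[0] if len(top)>20 else None)
    up=L[L[:,2]>.015]
    print("   cover x",np.percentile(up[:,0],[1,50,99]),"y",np.percentile(up[:,1],[1,50,99]))
    bx=L[(L[:,2]<-.012)&(L[:,2]>-.04)&(L[:,0]>.02)&(abs(L[:,1])<.025)]
    print("   block +x",np.median(bx[:,0]) if len(bx) else None,len(bx))
    by=L[(L[:,2]<-.01)&(L[:,2]>-.04)&(abs(L[:,0])<.02)]
    print("   block y",np.median(by[by[:,1]>0,1]) if (by[:,1]>0).any() else None,np.median(by[by[:,1]<0,1]) if (by[:,1]<0).any() else None)
    # top face of the block beyond bars
    # tray
    t=Q[(Q[:,2]>0.013)&(Q[:,2]<0.024)&(Q[:,1]>0.2)&(Q[:,1]<0.42)&(Q[:,0]>0.3)&(Q[:,0]<0.62)]
    if len(t)>50: print("   tray",len(t),cv2.minAreaRect(t[:,:2].astype(np.float32)*1000))
    c=np.array([.461,.302]); a=np.radians(-10.7); xt=np.array([np.cos(a),np.sin(a)]); yt=np.array([-xt[1],xt[0]])
    u=(t[:,:2]-c)@xt; v=(t[:,:2]-c)@yt
    mm=abs(v)<.045
    print("   walls u hist",[(int(1000*b),int(h)) for h,b in zip(*np.histogram(u[mm],bins=np.arange(-.125,.126,.005))) if h>4])
E
```

```text
w2 top z 0.040315613253245605 1548 slope x/y [ 0.00043035 -0.00217872  0.04027558]
   cover x [-0.01931477  0.01430692  0.02401864] y [-0.02528668  0.00041667  0.02564842]
   block +x 0.02858753442479811 1086
   block y None None
   tray 1701 ((460.294189453125, 300.8547668457031), (130.36912536621094, 222.54502868652344), 79.7111587524414)
   walls u hist [(-114, 28), (-109, 148), (-19, 151), (-14, 36), (105, 146), (110, 30)]
scene1 top z 0.04165657867372825 44 slope x/y [-0.00494981  0.05025794  0.04146297]
   cover x [-0.02091884  0.01994867  0.02417216] y [-0.02731085 -0.0114575   0.02119486]
   block +x 0.027897758303587636 187
   block y None -0.033008486163891154
   tray 274 ((461.6268310546875, 304.3209228515625), (131.6889190673828, 227.48019409179688), 76.75830841064453)
   walls u hist [(-114, 7), (-109, 15), (-24, 7), (-19, 33), (-14, 6), (105, 35), (110, 8)]
side1 top z 0.04165903850452492 266 slope x/y [ 0.00229261 -0.01398925  0.04160519]
   cover x [-0.02221291 -0.00022225  0.02115734] y [-0.01884486  0.01999004  0.0284203 ]
   block +x 0.027140304980468544 15
   block y 0.03303726403038687 None
   tray 1400 ((459.82635498046875, 300.8223571777344), (130.57276916503906, 222.1841278076172), 79.63397979736328)
   walls u hist [(-114, 49), (-109, 61), (-24, 42), (-19, 129), (100, 64), (105, 125)]
```

Request:
apply_moves(increments=[85,6,12,25,0.5,85,0,0,35,0,85,0,0,28,0,85,0,0,10,0,85,0,0,0,0])

```text
t: 4.08
eef_pos: [0.4755, 0.0267, 0.2223]
tool_rot: [0.003, 0.995, -0.1, 0.006]
contact_force: [0.7, -0.2, 0.2]
gripper_width: 0.995
```

```bash
cat > st.py <<'E'
from h import *
import sys
o=get_obs(); q=o["tool_rot"]; M=R.from_quat([q[1],q[2],q[3],q[0]]).as_matrix()
print("t",round(o["t"],2),"pos",np.round(o["eef_pos"],4),"q",np.round(o["q"],3),"gw",round(o["gripper_width"]*85.4,1),"F",np.round(o["contact_force"],1),"T",np.round(o["torque"],2))
print("tx",np.round(M[:,0],3),"ty",np.round(M[:,1],3),"tz",np.round(M[:,2],3))
psi=np.radians(-10.1); xh=np.array([np.cos(psi),np.sin(psi),0]); yh=np.array([-np.sin(psi),np.cos(psi),0]); z=np.array([0,0,1.])
F=np.array([.8660254*xh+.5*z,yh,-.5*xh+.8660254*z]); p0=np.array([.485,.040,.205])
print("tcp in port mm",np.round(1000*F@(o["eef_pos"]-p0),1))
if len(sys.argv)>3:
    d=np.array([float(a) for a in sys.argv[1:4]])-o["eef_pos"]; print("to target tool mm",np.round(1000*M.T@d,1))
print("n in tool",np.round(M.T@F[2],3),"yaw err deg (roll to apply)",round(np.degrees(np.arctan2(M[:,1]@xh,-M[:,1]@yh)),2))
E
python3 st.py .4727 .0422 .2186
```

```text
t 4.08 pos [0.4755 0.0267 0.2223] q [ 0.13   0.176 -0.359  2.013  0.087  0.955 -2.044] gw 84.9 F [ 0.7 -0.2  0.2] T [-0.01  0.04 -0.04]
tx [ 0.98  -0.199  0.013] ty [-0.199 -0.98   0.004] tz [ 0.011 -0.007 -1.   ]
tcp in port mm [  2.6 -14.8  18.5]
to target tool mm [ -5.9 -14.7   3.5]
n in tool [-0.489  0.016 -0.872] yaw err deg (roll to apply) -1.36
```

Request:
apply_moves(increments=[85,-6,-14,3,-1.3,85,0,0,0,0,85,0,0,0,0])

```text
t: 4.45
eef_pos: [0.4738, 0.043, 0.2215]
tool_rot: [0.002, 0.996, -0.088, 0.008]
contact_force: [0.6, 0.6, -0.4]
gripper_width: 0.996
```

```bash
python3 st.py .4727 .0422 .2186
```

```text
t 4.45 pos [0.4738 0.043  0.2215] q [ 0.109  0.175 -0.374  2.017  0.091  0.949 -2.059] gw 85.1 F [ 0.6  0.6 -0.4] T [-0.04  0.02 -0.02]
tx [ 0.984 -0.175  0.017] ty [-0.175 -0.985  0.004] tz [ 0.016 -0.006 -1.   ]
tcp in port mm [-1.8  1.  20. ]
to target tool mm [-1.   0.9  2.8]
n in tool [-0.485  0.003 -0.874] yaw err deg (roll to apply) 0.02
```

Request:
apply_moves(increments=[0,-1,1,2,0,0,0,0,0,0,0,0,0,0,0,0,0,0,0,0,0,0,0,0,0], squeeze=25)

```text
t: 5.08
eef_pos: [0.473, 0.0422, 0.2203]
tool_rot: [0.002, 0.996, -0.088, 0.009]
contact_force: [-0.1, 0.2, 1.1]
gripper_width: 0.512
```

```bash
python3 st.py; python3 - <<'E'
from h import *
im,d=read_camera("side"); cv2.imwrite("pics/s3.png",cv2.resize(im[100:300,200:420],None,fx=3.5,fy=3,interpolation=cv2.INTER_CUBIC))
E
```

```text
t 5.08 pos [0.473  0.0422 0.2203] q [ 0.11   0.174 -0.374  2.021  0.091  0.944 -2.058] gw 43.7 F [-0.1  0.2  1.1] T [0.11 0.19 0.01]
tx [ 0.984 -0.175  0.018] ty [-0.175 -0.985  0.003] tz [ 0.017 -0.006 -1.   ]
tcp in port mm [-2.9  0.  19.4]
n in tool [-0.484  0.003 -0.875] yaw err deg (roll to apply) 0.01
```

View pics/s3.png

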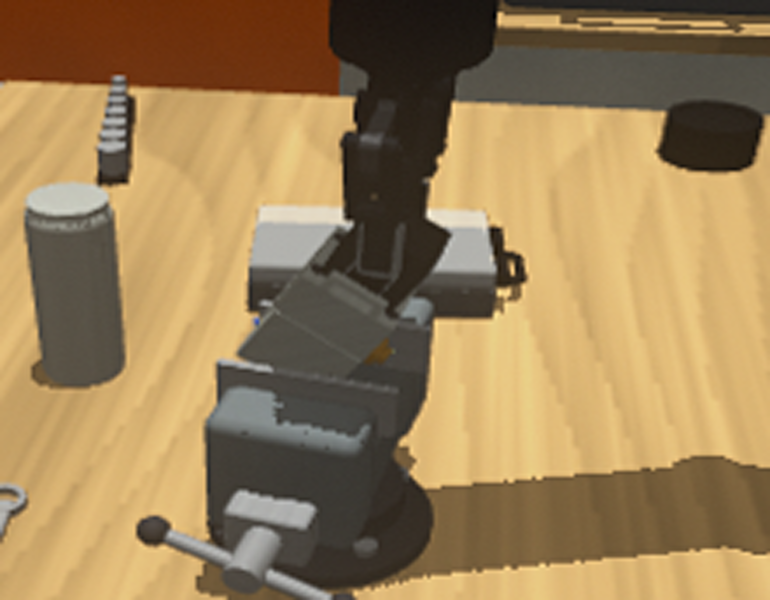

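Opening is 43.7 mm, so the tabs are pressed about 4.1 mm each. Now I'll lift along the bore axis.

Request:
apply_moves(increments=[0,0,0,0,0,0,-2,0,-3.5,0,0,-2,0,-3.5,0,0,-2,0,-3.5,0], squeeze=29)

```text
t: 5.62
eef_pos: [0.4661, 0.043, 0.2306]
tool_rot: [0.003, 0.996, -0.088, 0.008]
contact_force: [-0.7, 0.0, -0.3]
gripper_width: 0.501
```

```bash
python3 st.py
```

```text
t 5.62 pos [0.4661 0.043  0.2306] q [ 0.112  0.151 -0.377  2.022  0.08   0.966 -2.053] gw 42.8 F [-0.7  0.  -0.3] T [-0.03  0.07 -0.01]
tx [ 0.984 -0.175  0.017] ty [-0.175 -0.985  0.004] tz [ 0.016 -0.007 -1.   ]
tcp in port mm [-3.7 -0.3 31.8]
n in tool [-0.485  0.003 -0.874] yaw err deg (roll to apply) 0.0
```

Request:
apply_moves(increments=[0,-4,0,-7.5,0,0,-5,0,-9,0,0,-5,0,-9,0,0,-5,0,-9,0,0,-5,0,-9,0,0,-5,0,-9,0,0,0,0,0,0])

```text
t: 6.5
eef_pos: [0.4347, 0.0491, 0.2875]
tool_rot: [0.002, 0.996, -0.088, 0.009]
contact_force: [0.1, -0.4, -0.7]
gripper_width: 0.504
```

```bash
python3 st.py; python3 - <<'E'
from h import *
im,d=read_camera("side"); cv2.imwrite("pics/s4.png",cv2.resize(im[100:300,200:420],None,fx=3.5,fy=3,interpolation=cv2.INTER_CUBIC))
E
```

```text
t 6.5 pos [0.4347 0.0491 0.2875] q [ 0.119  0.034 -0.388  2.009  0.027  1.086 -2.027] gw 43.1 F [ 0.1 -0.4 -0.7] T [ 0.02  0.03 -0.06]
tx [ 0.984 -0.175  0.019] ty [-0.175 -0.985  0.003] tz [ 0.018 -0.007 -1.   ]
tcp in port mm [-3.   0.1 97. ]
n in tool [-0.483  0.003 -0.875] yaw err deg (roll to apply) 0.02
```

View pics/s4.png

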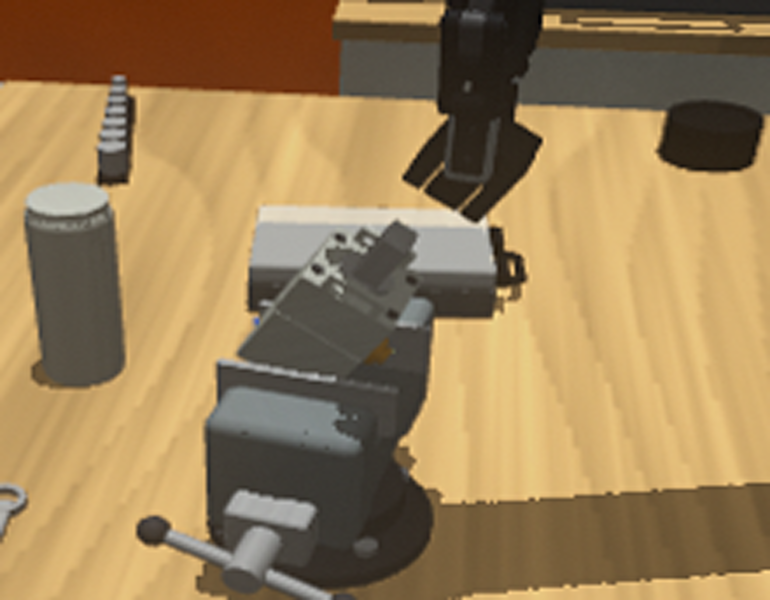

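The cover is off and the plug's bar head is visible on the block. Now I'll carry the cover to the large bay.

Request:
apply_moves(increments=[0,2,-25,0,0,0,2,-48,0,0,0,2,-48,0,0,0,2,-48,0,0,0,2,-48,0,0,0,1,-30,0,0,0,0,0,0,0])

```text
t: 7.42
eef_pos: [0.4914, 0.2951, 0.2821]
tool_rot: [0.003, 0.996, -0.091, 0.007]
contact_force: [-0.0, -0.5, -0.8]
gripper_width: 0.504
```

```bash
python3 st.py .490 .296 .0315
```

```text
t 7.42 pos [0.4914 0.2951 0.2821] q [-0.225  0.31  -0.538  1.72   0.187  1.156 -2.57 ] gw 43.0 F [-0.  -0.5 -0.8] T [-0.    0.04  0.01]
tx [ 0.983 -0.181  0.014] ty [-0.181 -0.983  0.006] tz [ 0.012 -0.008 -1.   ]
tcp in port mm [  5.3 252.3  86. ]
to target tool mm [ -5.   -2.  250.5]
n in tool [-0.488  0.008 -0.873] yaw err deg (roll to apply) -0.34
```

Request:
apply_moves(increments=[0,0,0,30,0,0,-1,-1,50,0,0,-1,-1,50,0,0,-1,0,45,0,0,-1,0,25,0,0,0,0,8,0,0,0,0,0,0])

```text
t: 8.3
eef_pos: [0.4928, 0.2883, 0.0672]
tool_rot: [0.006, 0.995, -0.095, 0.007]
contact_force: [0.7, -0.2, 0.8]
gripper_width: 0.504
```

```bash
python3 st.py .490 .296 .0315
```

```text
t 8.3 pos [0.4928 0.2883 0.0672] q [-0.3    0.554 -0.452  1.915  0.37   0.751 -2.727] gw 43.0 F [ 0.7 -0.2  0.8] T [ 0.07 -0.08 -0.06]
tx [ 0.982 -0.188  0.015] ty [-0.189 -0.982  0.01 ] tz [ 0.012 -0.013 -1.   ]
tcp in port mm [-100.   245.8 -101.4]
to target tool mm [-4.7 -7.4 35.6]
n in tool [-0.487  0.015 -0.873] yaw err deg (roll to apply) -0.77
```

Request:
apply_moves(increments=[0,-4,-7,16,-0.5,0,0,0,12,0,0,0,0,5,0,0,0,0,0,0])

```text
t: 8.8
eef_pos: [0.4921, 0.297, 0.0343]
tool_rot: [0.004, 0.996, -0.09, 0.009]
contact_force: [0.3, -0.4, -1.3]
gripper_width: 0.504
```

```bash
python3 st.py .490 .296 .0315;  python3 - <<'E'
from h import *
im,d=read_camera("side"); cv2.imwrite("pics/s5.png",cv2.resize(im[220:420,180:440],None,fx=3,fy=3,interpolation=cv2.INTER_CUBIC))
E
```

```text
t 8.8 pos [0.4921 0.297  0.0343] q [-0.333  0.606 -0.428  1.923  0.409  0.692 -2.764] gw 43.0 F [ 0.3 -0.4 -1.3] T [ 0.05  0.06 -0.04]
tx [ 0.984 -0.18   0.018] ty [-0.18  -0.984  0.007] tz [ 0.016 -0.01  -1.   ]
tcp in port mm [-118.3  254.3 -128.8]
to target tool mm [-2.   1.4  2.8]
n in tool [-0.484  0.009 -0.875] yaw err deg (roll to apply) -0.25
```

View pics/s5.png

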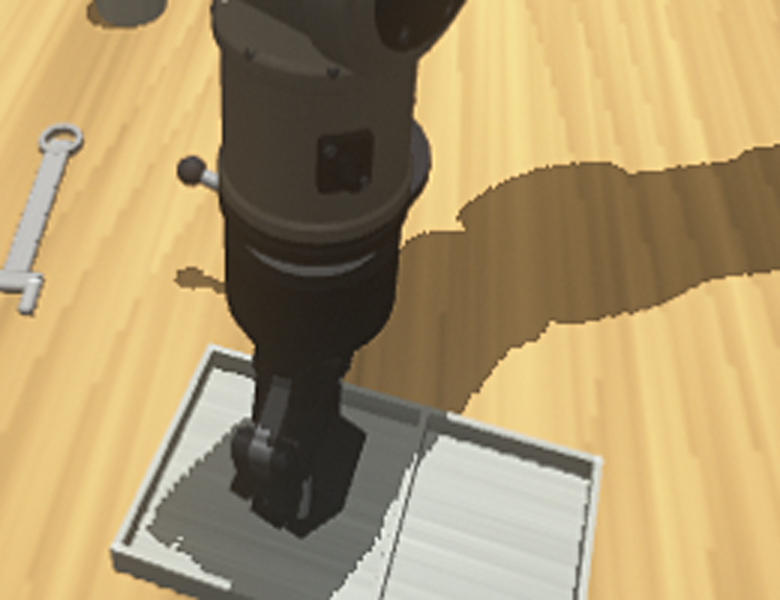

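Request:
apply_moves(increments=[0,0,0,3,0,0,2,0,2,0,0,4,0,1,0,0,4,0,1,0,0,0,0,0,0], squeeze=20)

```text
t: 9.48
eef_pos: [0.5029, 0.2958, 0.0286]
tool_rot: [0.004, 0.996, -0.09, 0.009]
contact_force: [-0.0, -1.4, 1.4]
gripper_width: 0.507
```

```bash
python3 st.py;  python3 - <<'E'
from h import *
im,d=read_camera("side"); cv2.imwrite("pics/s6.png",cv2.resize(im[220:420,180:440],None,fx=3,fy=3,interpolation=cv2.INTER_CUBIC))
E
```

```text
t 9.47 pos [0.5029 0.2958 0.0286] q [-0.327  0.624 -0.422  1.906  0.415  0.69  -2.753] gw 43.3 F [-0.  -1.4  1.4] T [-0.04  0.22 -0.01]
tx [ 0.984 -0.18   0.019] ty [-0.18  -0.984  0.006] tz [ 0.017 -0.009 -1.   ]
tcp in port mm [-111.8  255.  -139.1]
n in tool [-0.484  0.007 -0.875] yaw err deg (roll to apply) -0.25
```

View pics/s6.png

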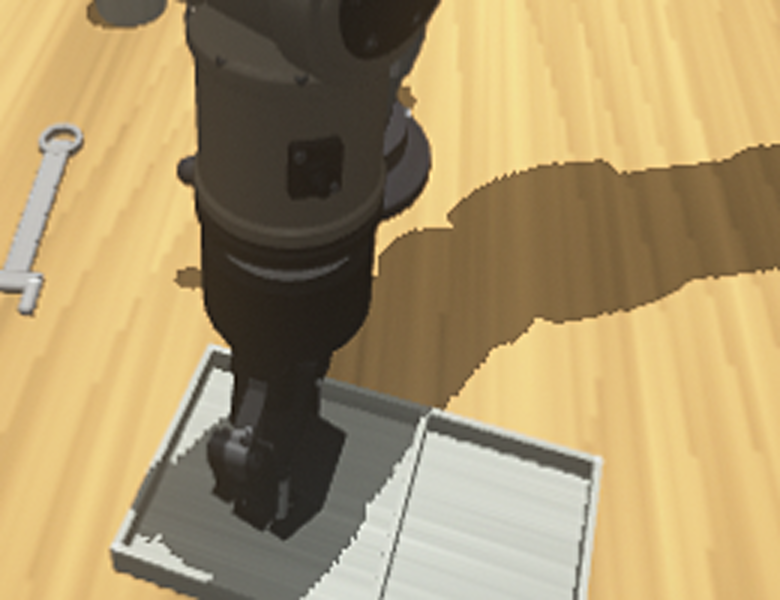

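It slides instead of pivoting, with the low edge on the floor. It will settle at about +14 mm in the bay, which is within tolerance, so I'll release and let it fall flat.

Request:
apply_moves(increments=[50,0,0,0,0,60,0,0,0,0,85,0,0,0,0,85,0,0,0,0,85,0,0,0,0,85,0,0,0,0])

```text
t: 10.28
eef_pos: [0.5038, 0.2954, 0.0285]
tool_rot: [0.004, 0.996, -0.09, 0.01]
contact_force: [0.3, 0.4, -0.1]
gripper_width: 0.995
```

```bash
python3 st.py;  python3 - <<'E'
from h import *
im,d=read_camera("side"); cv2.imwrite("pics/s7.png",cv2.resize(im[220:420,180:440],None,fx=3,fy=3,interpolation=cv2.INTER_CUBIC))
im,d=read_camera("wrist"); cv2.imwrite("pics/w7.png",im)
E
```

```text
t 10.28 pos [0.5038 0.2954 0.0285] q [-0.327  0.624 -0.421  1.905  0.416  0.689 -2.753] gw 85.0 F [ 0.3  0.4 -0.1] T [0.06 0.04 0.05]
tx [ 0.983 -0.18   0.02 ] ty [-0.18  -0.984  0.006] tz [ 0.019 -0.009 -1.   ]
tcp in port mm [-111.   254.7 -139.7]
n in tool [-0.483  0.007 -0.876] yaw err deg (roll to apply) -0.28
```

View pics/s7.png

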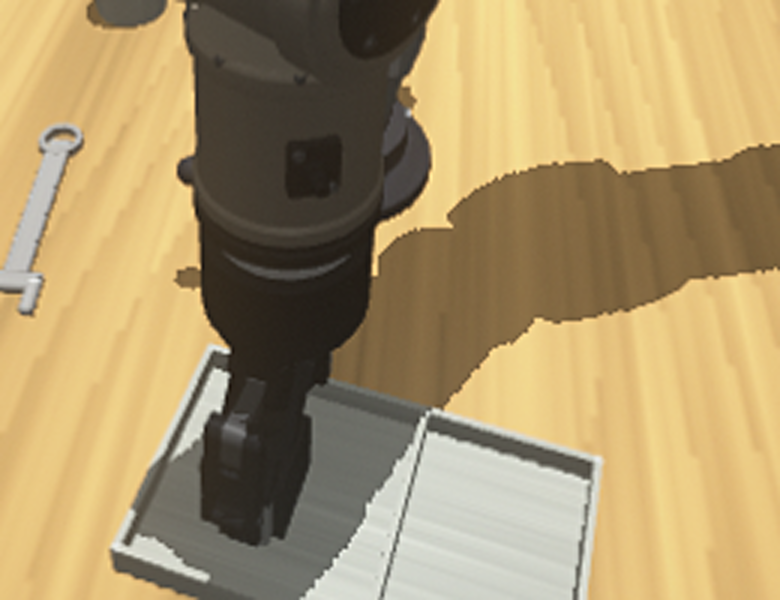

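View pics/w7.png

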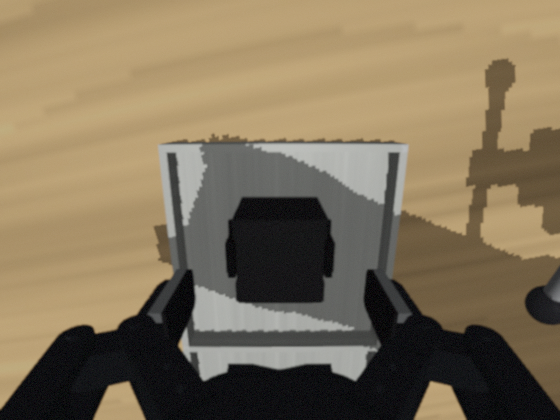

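The wrist picture shows the cover standing upright, top up, at (280,250) inside the large bay. Before the plug, I'll fit the arm's kinematics from the logged samples to see what tool tilts are possible.

```bash
cat > fk.py <<'E'
import numpy as np
from scipy.spatial.transform import Rotation as R
from scipy.optimize import least_squares
S=[([1.1569,.47782,.02232,1.55648,-.0115,1.10932,-.08312],[.20302,-.6431,.2303],[-9.28e-4,.98833,.15231,-2.1e-4]),
([.58,.215,-.031,1.659,.009,1.267,-1.226],[.44824,-.3512,.34778],None),
([.114,.075,-.384,1.889,.035,1.177,-2.021],[.46834,.05477,.32114],[[.986,-.167,.008],[-.167,-.986,-.003],[.008,.001,-1]]),
([.13,.176,-.359,2.013,.087,.955,-2.044],[.4755,.0267,.2223],[[.98,-.199,.011],[-.199,-.98,-.007],[.013,.004,-1]]),
([.109,.175,-.374,2.017,.091,.949,-2.059],[.4738,.043,.2215],[[.984,-.175,.016],[-.175,-.985,-.006],[.017,.004,-1]]),
([.112,.151,-.377,2.022,.08,.966,-2.053],[.4661,.043,.2306],[[.984,-.175,.016],[-.175,-.985,-.007],[.017,.004,-1]]),
([.119,.034,-.388,2.009,.027,1.086,-2.027],[.4347,.0491,.2875],[[.984,-.175,.018],[-.175,-.985,-.007],[.019,.003,-1]]),
([-.225,.31,-.538,1.72,.187,1.156,-2.57],[.4914,.2951,.2821],[[.983,-.181,.012],[-.181,-.983,-.008],[.014,.006,-1]]),
([-.3,.554,-.452,1.915,.37,.751,-2.727],[.4928,.2883,.0672],[[.982,-.189,.012],[-.188,-.982,-.013],[.015,.01,-1]]),
([-.333,.606,-.428,1.923,.409,.692,-2.764],[.4921,.297,.0343],[[.984,-.18,.016],[-.18,-.984,-.01],[.018,.007,-1]]),
([-.327,.624,-.421,1.905,.415,.689,-2.753],[.5038,.2954,.0285],[[.983,-.18,.019],[-.18,-.984,-.009],[.02,.006,-1]])]
def fk(q,p,s):
    c0,a1,d1,a2,d3,a4,d5,a6,d7,b1,b3,b5=p[:12]
    def Z(a):return R.from_euler('z',a).as_matrix()
    def Y(a):return R.from_euler('y',a).as_matrix()
    M=Z(c0+s[0]*q[0]); x=M@[a1,b1,d1]
    M=M@Y(q[1]); M=M@Z(s[1]*q[2]); x=x+M@[a2,b3,d3]
    M=M@Y(q[3]); M=M@Z(s[2]*q[4]); x=x+M@[a4,b5,d5]
    M=M@Y(q[5]); x=x+M@[a6,0,0]; M=M@Z(s[3]*q[6]+p[12]); x=x+M@[0,0,d7]
    return x,M
def res(p,s):
    r=[]
    for q,x,m in S:
        X,M=fk(q,p,s); r+=list((X-x)*1)
        if m is not None:
            m=np.array(m,float)
            if m.ndim==1: m=R.from_quat([m[1],m[2],m[3],m[0]]).as_matrix()
            r+=list((M-m).ravel()*.1)
    return np.r_[r,1e-3*np.array(p[1:12])]
E
python3 - <<'E'
from fk import *
import itertools
out=[]
for s in itertools.product([1,-1],repeat=4):
  for pi7 in (0,1.57,3.14,-1.57):
    b=least_squares(res,[-.1,0,.3,0,.4,0,.4,0,.25,0,0,0,pi7],args=(s,))
    out.append((b.cost,s,b.x))
out.sort(key=lambda t:t[0])
for c,s,x in out[:3]: print(c,s,np.round(x,4).tolist(), "max pos err",max(np.linalg.norm(fk(q,x,s)[0]-p) for q,p,_ in S))
np.save("pics/fkp.npy",np.r_[out[0][1],out[0][2]])
E
```

```text
9.875743793600976e-07 (-1, -1, -1, -1) [-0.0011, 0.0011, 0.2753, 0.0003, 0.5411, 0.0001, 0.4735, 0.002, 0.3141, -0.0302, -0.0302, -0.0012, 1.5698] max pos err 0.0004601670019899857
9.875743793601726e-07 (-1, -1, -1, -1) [-0.0011, 0.0011, 0.2753, 0.0003, 0.5411, 0.0001, 0.4735, 0.002, 0.3141, -0.0302, -0.0302, -0.0012, 1.5698] max pos err 0.0004601669828003803
9.875743793602293e-07 (-1, -1, -1, -1) [-0.0011, 0.0011, 0.2753, 0.0003, 0.5411, 0.0001, 0.4735, 0.002, 0.3141, -0.0302, -0.0302, -0.0012, 1.5698] max pos err 0.00046016694240637746
```

```bash
cat > ik.py <<'E'
from fk import *
P=np.load("pics/fkp.npy"); s=P[:4]; p=P[4:]
LO=np.array([-2.96,-.34,-1.41,.24,-1.37,.17,-2.96]); HI=np.array([2.96,2.1,1.46,2.44,4.51,1.92,2.96])
psi=np.radians(-10.1); xh=np.array([np.cos(psi),np.sin(psi),0]); yh=np.array([-np.sin(psi),np.cos(psi),0]); zz=np.array([0,0,1.])
F=np.array([.8660254*xh+.5*zz,yh,-.5*xh+.8660254*zz]); p0=np.array([.485,.040,.205])
def rot(tilt,roll=0):
    # tool z pointing down, tilted outward along xh by tilt deg; tool x ~ xh
    t=np.radians(tilt); z=np.sin(t)*xh-np.cos(t)*zz; y=-yh; x=np.cross(y,z)
    return np.c_[x,y,z]@R.from_euler('z',roll,degrees=True).as_matrix()
def ik(pos,M,q0,w=.3,n=1):
    f=lambda q:np.r_[fk(q,p,s)[0]-pos,w*R.from_matrix(M.T@fk(q,p,s)[1]).as_rotvec(),1e-4*(q-q0)]
    b=least_squares(f,np.clip(q0,LO+1e-3,HI-1e-3),bounds=(LO,HI))
    x,m=fk(b.x,p,s); return b.x,np.linalg.norm(x-pos)*1000,np.degrees(np.linalg.norm(R.from_matrix(M.T@m).as_rotvec()))
E
python3 - <<'E'
from ik import *
q0=np.array([.11,.17,-.37,2.02,.09,.95,-2.06])
rng=np.random.default_rng(1)
for tilt in (0,10,20,30):
  for h in (.015,.05,.1):
    M=rot(tilt); best=None
    for k in range(15):
        q,e,a=ik(p0+h*F[2],M,q0 if k==0 else q0+rng.normal(0,.5,7))
        if best is None or e+a<best[1]+best[2]-1e-3: best=(q,e,a,k)
        if e+a<.3: break
    print(tilt,h,np.round(best[0],2),round(best[1],2),round(best[2],2),best[3])
E
```

```text
0 0.015 [ 0.11  0.19 -0.37  2.    0.08  0.96 -2.05] 0.0 0.0 0
0 0.05 [ 0.12  0.13 -0.38  2.    0.06  1.02 -2.03] 0.0 0.0 0
0 0.1 [ 0.12  0.04 -0.38  1.99  0.02  1.11 -2.02] 0.0 0.0 0
10 0.015 [ 0.09  0.11 -0.38  2.12  0.17  0.78 -2.14] 0.0 0.0 0
10 0.05 [ 0.11  0.04 -0.4   2.11  0.13  0.84 -2.11] 0.0 0.0 0
10 0.1 [ 0.13 -0.05 -0.42  2.09  0.07  0.94 -2.07] 0.0 0.0 0
20 0.015 [ 0.07  0.04 -0.4   2.23  0.33  0.59 -2.32] 0.0 0.0 0
20 0.05 [ 0.09 -0.04 -0.43  2.22  0.25  0.66 -2.26] 0.0 0.0 0
20 0.1 [ 0.1  -0.14 -0.43  2.2   0.16  0.77 -2.18] 0.0 0.0 0
30 0.015 [ 0.07 -0.01 -0.46  2.34  0.67  0.44 -2.69] 0.0 0.0 0
30 0.05 [ 0.13 -0.09 -0.51  2.33  0.49  0.5  -2.53] 0.0 0.0 0
30 0.1 [ 0.15 -0.21 -0.52  2.3   0.29  0.6  -2.34] 0.0 0.0 0
```

```bash
cat > sim.py <<'E'
from ik import *
def step(q,dx,roll,w=.3,lam=1e-3,hi=None):
    x,M=fk(q,p,s); X=x+M@(np.array(dx)/1000.); MM=M@R.from_euler('z',roll,degrees=True).as_matrix()
    f=lambda v:np.r_[fk(v,p,s)[0]-X,w*R.from_matrix(MM.T@fk(v,p,s)[1]).as_rotvec(),lam*(v-q)]
    return least_squares(f,np.clip(q,LO+1e-6,HI-1e-6),bounds=(LO,HI)).x
def rep(q):
    x,M=fk(q,p,s); z=M[:,2]
    return np.round(x,3),"tilt along xh %.1f along yh %.1f"%(np.degrees(np.arctan2(z@xh,-z[2])),np.degrees(np.arctan2(z@yh,-z[2]))),np.round(q,2)
def mv(q,d,n,roll=0,w=.3,verbose=0):
    # world displacement d (m) over n rows
    for i in range(n):
        x,M=fk(q,p,s); q=step(q,1000*M.T@np.array(d)/n,roll/n,w)
        if verbose and i%verbose==0: print(*rep(q))
    return q
E
python3 - <<'E'
from sim import *
q=np.array([.58,.215,-.031,1.659,.009,1.267,-1.226]); print(*rep(q))
q=mv(q,[.02,.406,-.027],7); print("sim",*rep(q)); print("real [0.114 0.075 -0.384 1.889 0.035 1.177 -2.021]")
qc=np.array([-.327,.624,-.421,1.905,.415,.689,-2.753])
for tgt in ([.5,-.09,.55],[.5,0,.55],[.55,.1,.55]):
  for w in (.3,1):
    q=mv(qc,np.array([.5038,.2954,.2])-fk(qc,p,s)[0],5); q=mv(q,np.array(tgt)-fk(q,p,s)[0],10)
    print(tgt,w,*rep(q))
    q=mv(q,[0,0,.5],10,w=w,verbose=3); print(*rep(q))
    q=mv(q,[0.3,0,.1],6,w=w,verbose=5); print(*rep(q))
E
```

```text
[ 0.448 -0.351  0.348] tilt along xh -0.0 along yh -0.1 [ 0.58  0.22 -0.03  1.66  0.01  1.27 -1.23]
sim [0.468 0.055 0.321] tilt along xh -0.0 along yh -0.1 [ 0.12  0.08 -0.39  1.88  0.03  1.19 -2.05]
real [0.114 0.075 -0.384 1.889 0.035 1.177 -2.021]
[0.5, -0.09, 0.55] 0.3 [ 0.5  -0.09  0.55] tilt along xh 1.1 along yh -0.3 [ 0.29  0.07 -0.25  1.4   0.02  1.66 -1.72]
[ 0.5  -0.09  0.6 ] tilt along xh 1.1 along yh -0.3 [ 0.28  0.08 -0.25  1.28  0.03  1.77 -1.72]
[ 0.499 -0.09   0.727] tilt along xh 7.9 along yh -0.2 [-0.9   0.08  1.1   1.05 -0.07  1.92 -1.59]
[ 0.497 -0.09   0.833] tilt along xh 20.9 along yh -0.1 [-1.13  0.06  1.35  0.84 -0.07  1.92 -1.59]
[ 0.495 -0.09   0.938] tilt along xh 34.0 along yh 0.0 [-0.78  0.09  1.04  0.58 -0.12  1.92 -1.59]
[ 0.495 -0.09   0.938] tilt along xh 34.0 along yh 0.0 [-0.78  0.09  1.04  0.58 -0.12  1.92 -1.59]
[ 0.544 -0.089  0.947] tilt along xh 36.0 along yh 0.1 [-0.36  0.2   0.7   0.43 -0.21  1.92 -1.6 ]
[ 0.757 -0.086  0.955] tilt along xh 52.6 along yh 1.0 [-0.21  0.51  1.28  0.24 -0.97  1.6  -1.56]
[ 0.757 -0.086  0.955] tilt along xh 5
[... 3809 characters left out ...]
19 -0.42  1.16  0.1   1.79 -2.12]
[0.538 0.097 0.681] tilt along xh 2.9 along yh 0.4 [-0.78  0.18  0.65  1.03 -0.1   1.92 -1.94]
[0.522 0.093 0.71 ] tilt along xh 5.9 along yh 1.5 [-0.94  0.13  0.8   1.02 -0.09  1.92 -1.94]
[0.51  0.09  0.738] tilt along xh 9.0 along yh 2.7 [-1.12  0.1   0.98  1.   -0.08  1.92 -1.94]
[0.51  0.09  0.738] tilt along xh 9.0 along yh 2.7 [-1.12  0.1   0.98  1.   -0.08  1.92 -1.94]
[0.557 0.089 0.736] tilt along xh 9.5 along yh 2.8 [-0.72  0.19  0.62  0.89 -0.12  1.92 -1.92]
[0.75  0.082 0.693] tilt along xh 12.9 along yh 3.9 [-0.31  0.57  0.37  0.44 -0.24  1.92 -1.87]
[0.75  0.082 0.693] tilt along xh 12.9 along yh 3.9 [-0.31  0.57  0.37  0.44 -0.24  1.92 -1.87]
```

The fitted model predicts the joint angles well. It shows the arm can hold the tool tilted 30°, in line with the bore, at the plug. It also shows that pushing upward beyond reach near (0.6, -0.1) tilts the tool exactly that way, because the wrist reaches its range there and the move is only "approached as far as the arm can". I'll go there gently.

Request:
apply_moves(increments=[85,0,0,-25,0,85,0,0,-50,0,85,0,0,-50,0,85,0,0,-50,0,85,18,38,-35,0,85,18,38,-35,0,85,18,38,-35,0,85,18,38,-35,0,85,18,38,-35,0,85,18,38,-35,0,85,18,38,-35,0,85,18,38,-35,0])

```text
t: 11.88
eef_pos: [0.5824, -0.031, 0.5008]
tool_rot: [0.005, 0.996, -0.085, 0.008]
contact_force: [1.5, 0.2, -0.6]
gripper_width: 0.994
```

```bash
python3 st.py .6 -.107 .58
```

```text
t 11.88 pos [ 0.5824 -0.031   0.5008] q [ 0.238  0.215 -0.378  1.341  0.092  1.587 -1.871] gw 84.9 F [ 1.5  0.2 -0.6] T [ 0.06 -0.04  0.02]
tx [ 0.985 -0.17   0.016] ty [-0.17  -0.985  0.008] tz [ 0.015 -0.011 -1.   ]
tcp in port mm [241.7 -52.8 202. ]
to target tool mm [ 31.5  72.6 -78.1]
n in tool [-0.486  0.005 -0.874] yaw err deg (roll to apply) 0.31
```

Request:
apply_moves(increments=[85,14,36,-25,0,85,10,25,-20,0,85,0,0,-15,0,85,0,0,-12,0,85,0,0,-12,0,85,0,0,-12,0])

```text
t: 12.62
eef_pos: [0.5941, -0.1001, 0.6026]
tool_rot: [0.006, 0.996, -0.088, 0.009]
contact_force: [0.5, -0.2, -0.5]
gripper_width: 0.997
```

```bash
python3 st.py .6 -.107 .60
```

```text
t 12.62 pos [ 0.5941 -0.1001  0.6026] q [ 0.283  0.273 -0.33   1.047  0.104  1.819 -1.756] gw 85.1 F [ 0.5 -0.2 -0.5] T [ 0.03 -0.    0.04]
tx [ 0.984 -0.176  0.018] ty [-0.176 -0.984  0.01 ] tz [ 0.016 -0.013 -1.   ]
tcp in port mm [ 313.1 -118.8  278.4]
to target tool mm [7.  5.8 2.8]
n in tool [-0.484  0.009 -0.875] yaw err deg (roll to apply) -0.03
```

Request:
apply_moves(increments=[85,0,0,-10,0,85,0,0,-8,0,85,0,0,-8,0,85,0,0,-6,0])

```text
t: 13.12
eef_pos: [0.5935, -0.0987, 0.637]
tool_rot: [0.005, 0.996, -0.087, 0.009]
contact_force: [0.3, -0.3, 0.1]
gripper_width: 0.998
```

```bash
python3 st.py
```

```text
t 13.12 pos [ 0.5935 -0.0987  0.637 ] q [ 0.253  0.29  -0.308  0.946  0.106  1.901 -1.753] gw 85.2 F [ 0.3 -0.3  0.1] T [-0.03 -0.05  0.03]
tx [ 0.985 -0.174  0.018] ty [-0.174 -0.985  0.009] tz [ 0.017 -0.012 -1.   ]
tcp in port mm [ 329.6 -117.5  308.5]
n in tool [-0.484  0.008 -0.875] yaw err deg (roll to apply) 0.06
```

Request:
apply_moves(increments=[85,0,0,-3,0,85,0,0,-4,0,85,0,0,-5,0])

```text
t: 13.5
eef_pos: [0.594, -0.0985, 0.6466]
tool_rot: [0.005, 0.996, -0.087, 0.007]
contact_force: [0.5, 0.5, -1.8]
gripper_width: 0.993
```

```bash
python3 st.py
```

```text
t 13.5 pos [ 0.594  -0.0985  0.6466] q [ 0.018  0.283  0.059  0.93  -0.007  1.915 -1.673] gw 84.8 F [ 0.5  0.5 -1.8] T [ 0.02 -0.02 -0.  ]
tx [ 0.985 -0.173  0.015] ty [-0.173 -0.985  0.008] tz [ 0.013 -0.011 -1.   ]
tcp in port mm [ 334.8 -117.2  316.7]
n in tool [-0.487  0.006 -0.873] yaw err deg (roll to apply) 0.15
```

Request:
apply_moves(increments=[85,0,0,-8,0,85,0,0,-12,0,85,0,0,-15,0])

```text
t: 13.88
eef_pos: [0.5891, -0.0974, 0.6611]
tool_rot: [0.006, 0.996, -0.087, 0.018]
contact_force: [-0.4, -1.0, 0.9]
gripper_width: 0.993
```

```bash
python3 st.py
```

```text
t 13.88 pos [ 0.5891 -0.0974  0.6611] q [-0.254  0.277  0.48   0.939 -0.126  1.916 -1.583] gw 84.8 F [-0.4 -1.   0.9] T [0.05 0.02 0.  ]
tx [ 0.984 -0.173  0.036] ty [-0.174 -0.985  0.01 ] tz [ 0.034 -0.016 -0.999]
tcp in port mm [ 337.6 -117.   331.7]
n in tool [-0.468  0.007 -0.884] yaw err deg (roll to apply) 0.11
```

The tilt is growing in the right direction and q6 holds at 1.916. I'll push harder.

Request:
apply_moves(increments=[85,5,0,-30,0,85,5,0,-45,0,85,5,0,-55,0,85,5,0,-55,0,85,5,0,-55,0])

```text
t: 14.5
eef_pos: [0.5576, -0.0921, 0.7664]
tool_rot: [0.013, 0.989, -0.086, 0.118]
contact_force: [0.7, 1.0, -0.1]
gripper_width: 0.999
```

```bash
python3 st.py
```

```text
t 14.5 pos [ 0.5576 -0.0921  0.7664] q [-0.443  0.176  0.676  0.846 -0.121  1.916 -1.587] gw 85.3 F [ 0.7  1.  -0.1] T [0.04 0.27 0.01]
tx [ 0.957 -0.167  0.236] ty [-0.173 -0.985  0.005] tz [ 0.232 -0.046 -0.972]
tcp in port mm [ 362.6 -117.4  438.8]
n in tool [-0.281  0.003 -0.96 ] yaw err deg (roll to apply) 0.14
```

Request:
apply_moves(increments=[85,0,0,-50,0,85,0,0,-50,0,85,0,0,-50,0,85,0,0,-30,0])

```text
t: 15.0
eef_pos: [0.5047, -0.0865, 0.8358]
tool_rot: [0.016, 0.979, -0.086, 0.185]
contact_force: [-0.2, 0.9, -0.4]
gripper_width: 0.995
```

```bash
python3 st.py
```

```text
t 15.0 pos [ 0.5047 -0.0865  0.8358] q [-1.153  0.067  1.367  0.838 -0.081  1.916 -1.586] gw 85.0 F [-0.2  0.9 -0.4] T [ 0.09  0.4  -0.01]
tx [ 0.917 -0.163  0.364] ty [-0.174 -0.985 -0.001] tz [ 0.359 -0.063 -0.931]
tcp in port mm [ 351.4 -121.1  525.5]
n in tool [-0.15  -0.001 -0.989] yaw err deg (roll to apply) 0.07
```

Request:
apply_moves(increments=[85,25,0,-35,0,85,25,0,-35,0,85,25,0,-35,0])

```text
t: 15.38
eef_pos: [0.5244, -0.0791, 0.8867]
tool_rot: [0.015, 0.968, -0.074, 0.239]
contact_force: [1.1, -0.3, -0.5]
gripper_width: 1.0
```

```bash
python3 st.py
```

```text
t 15.38 pos [ 0.5244 -0.0791  0.8867] q [-0.697  0.107  0.92   0.674 -0.12   1.916 -1.592] gw 85.4 F [ 1.1 -0.3 -0.5] T [ 0.09  0.47 -0.05]
tx [ 0.875 -0.136  0.464] ty [-0.151 -0.989 -0.006] tz [ 0.46  -0.065 -0.886]
tcp in port mm [ 392.6 -110.4  560.5]
n in tool [-0.041 -0.017 -0.999] yaw err deg (roll to apply) 1.43
```

Request:
apply_moves(increments=[85,10,0,-22,0.7,85,0,0,0,0.7])

```text
t: 15.62
eef_pos: [0.52, -0.0812, 0.8989]
tool_rot: [0.012, 0.964, -0.088, 0.251]
contact_force: [-0.6, -0.3, 0.3]
gripper_width: 0.995
```

```bash
python3 st.py; python3 - <<'E'
from sim import *
from station import get_obs
o=get_obs(); q=o["q"]; print(*rep(q))
def to(q,t,n): return mv(q,np.array(t)-fk(q,p,s)[0],n,w=.5)
for via in ([.62,-.10,.6],[.55,-.08,.5],[.65,.05,.6]):
    a=to(q,via,8); print(via,*rep(a))
    b=to(a,p0+.12*F[2],10); print(*rep(b))
    c=to(b,p0+.03*F[2],3); print(*rep(c))
    for r in (30,-30):
        d=c
        for i in range(4): d=step(d,[0,0,0],r/4,w=.5)
        print("  roll",r,*rep(d))
E
```

```text
t 15.62 pos [ 0.52   -0.0812  0.8989] q [-0.711  0.102  0.94   0.654 -0.121  1.916 -1.618] gw 84.9 F [-0.6 -0.3  0.3] T [ 0.03  0.58 -0.04]
tx [ 0.859 -0.163  0.486] ty [-0.175 -0.984 -0.02 ] tz [ 0.482 -0.068 -0.874]
tcp in port mm [ 395.2 -113.2  573. ]
n in tool [-0.016 -0.018 -1.   ] yaw err deg (roll to apply) -0.01
[ 0.514 -0.08   0.897] tilt along xh 29.1 along yh 1.1 [-0.71  0.1   0.94  0.65 -0.12  1.92 -1.62]
[0.62, -0.1, 0.6] [ 0.62 -0.1   0.6 ] tilt along xh 29.1 along yh 1.1 [-0.8  -0.06  0.81  1.48  0.11  1.2  -1.75]
[0.426 0.051 0.309] tilt along xh 29.1 along yh 1.1 [-0.75 -0.31  0.22  2.32  0.54  0.78 -2.61]
[0.47  0.043 0.231] tilt along xh 29.1 along yh 1.1 [-0.71 -0.1   0.3   2.37  0.62  0.5  -2.65]
  roll 30 [0.47  0.043 0.231] tilt along xh 29.1 along yh 1.2 [ 1.06 -0.03 -1.36  2.29  0.46  0.43 -2.96]
  roll -30 [0.47  0.043 0.231] tilt along xh 29.1 along yh 1.1 [-0.76 -0.1   0.35  2.37  0.63  0.5  -2.14]
[0.55, -0.08, 0.5] [ 0.55 -0.08  0.5 ] tilt along xh 29.1 along yh 1.1 [-0.78 -0.24  0.62  1.81  0.32  1.05 -1.98]
[0.426 0.051 0.309] tilt along xh 29.1 along
[... 176 characters left out ...]
] tilt along xh 29.1 along yh 1.2 [ 1.06 -0.03 -1.36  2.29  0.46  0.43 -2.96]
  roll -30 [0.47  0.043 0.231] tilt along xh 29.1 along yh 1.1 [-0.74 -0.1   0.33  2.37  0.63  0.5  -2.13]
[0.65, 0.05, 0.6] [0.65 0.05 0.6 ] tilt along xh 29.1 along yh 1.1 [-0.91  0.03  0.68  1.42  0.17  1.22 -2.  ]
[0.426 0.051 0.309] tilt along xh 29.1 along yh 1.1 [-0.87 -0.33  0.3   2.33  0.59  0.81 -2.66]
[0.47  0.043 0.231] tilt along xh 29.1 along yh 1.1 [-0.83 -0.11  0.41  2.38  0.65  0.51 -2.67]
  roll 30 [0.47  0.042 0.231] tilt along xh 29.1 along yh 1.2 [ 1.06 -0.03 -1.36  2.29  0.46  0.43 -2.96]
  roll -30 [0.47  0.043 0.231] tilt along xh 29.1 along yh 1.1 [-0.89 -0.12  0.47  2.38  0.66  0.52 -2.16]
```

Tool z is now within 1.4° of the bore axis. I'll roll half a turn, which gives the same grasp and takes the last joint away from its limit, while coming down along the tool axis.

Request:
apply_moves(increments=[85,0,0,10,-10.7,85,0,0,20,-10.7,85,0,0,20,-10.7,85,0,0,20,-10.7,85,0,0,20,-10.7,85,0,0,20,-10.7,85,0,0,20,-10.7,85,0,0,20,-10.7,85,0,0,20,-10.7,85,0,0,20,-10.7,85,0,0,20,-10.7,85,0,0,20,-10.7])

```text
t: 17.12
eef_pos: [0.6284, -0.1024, 0.687]
tool_rot: [0.228, 0.493, 0.834, 0.096]
contact_force: [-0.7, -0.1, 1.1]
gripper_width: 0.997
```

```bash
python3 st.py; python3 - <<'E'
from sim import *
from station import get_obs
o=get_obs(); q=o["q"]; print(*rep(q))
def to(q,t,n): return mv(q,np.array(t)-fk(q,p,s)[0],n,w=.5)
for i in range(5): q=step(q,[0,0,20],-10.5)
print(*rep(q))
b=to(q,p0+.12*F[2],10); print(*rep(b))
c=to(b,p0+.03*F[2],3); print(*rep(c))
E
```

```text
t 17.12 pos [ 0.6284 -0.1024  0.687 ] q [-0.773  0.014  0.85   1.25   0.019  1.382  0.578] gw 85.1 F [-0.7 -0.1  1.1] T [0.02 0.44 0.  ]
tx [-0.409  0.866 -0.286] ty [0.779 0.495 0.386] tz [ 0.476 -0.065 -0.877]
tcp in port mm [ 384.9 -115.   334.4]
n in tool [ 0.03  -0.006 -1.   ] yaw err deg (roll to apply) 132.54
[ 0.622 -0.101  0.685] tilt along xh 28.7 along yh 1.3 [-0.77  0.01  0.85  1.25  0.02  1.38  0.58]
[ 0.67  -0.107  0.597] tilt along xh 28.7 along yh 1.2 [-0.67  0.1   0.82  1.38 -0.07  1.19  1.56]
[0.426 0.051 0.309] tilt along xh 28.7 along yh 1.2 [-0.72 -0.3   0.19  2.32  0.52  0.78  0.59]
[0.47  0.043 0.231] tilt along xh 28.7 along yh 1.2 [-0.67 -0.09  0.27  2.37  0.59  0.5   0.55]
```

Request:
apply_moves(increments=[85,0,0,15,-9.5,85,0,0,15,-9.5,85,0,0,10,-9.5,85,0,0,5,-9.5,85,0,0,0,-9,85,0,0,0,0])

```text
t: 17.88
eef_pos: [0.6474, -0.1061, 0.6398]
tool_rot: [0.243, 0.109, 0.964, -0.006]
contact_force: [0.2, 0.3, 0.6]
gripper_width: 0.994
```

```bash
python3 st.py .4160 .0535 .324
```

```text
t 17.88 pos [ 0.6474 -0.1061  0.6398] q [-0.727  0.046  0.838  1.329 -0.019  1.292  1.448] gw 84.9 F [0.2 0.3 0.6] T [0.04 0.52 0.  ]
tx [-0.859  0.207 -0.469] ty [0.213 0.976 0.042] tz [ 0.466 -0.064 -0.882]
tcp in port mm [ 378.1 -115.4  283.8]
to target tool mm [379.8  93.5 160.6]
n in tool [ 0.035  0.017 -0.999] yaw err deg (roll to apply) 177.82
```

Request:
apply_moves(increments=[85,25,6,13,-1,85,45,11,23,-0.5,85,45,11,23,-0.5,85,45,11,23,0,85,45,11,23,0,85,45,11,23,0,85,45,11,23,0,85,35,10,20,0,85,15,5,10,0,85,0,0,0,0])

```text
t: 19.12
eef_pos: [0.4431, 0.0352, 0.3083]
tool_rot: [0.242, 0.111, 0.964, -0.005]
contact_force: [0.2, 0.5, -0.1]
gripper_width: 0.99
```

```bash
python3 st.py .436 .0488 .2916
```

```text
t 19.12 pos [0.4431 0.0352 0.3083] q [-0.742 -0.288  0.272  2.304  0.511  0.763  0.566] gw 84.6 F [ 0.2  0.5 -0.1] T [0.09 0.45 0.03]
tx [-0.858  0.212 -0.468] ty [0.216 0.975 0.045] tz [ 0.466 -0.063 -0.883]
tcp in port mm [ 16.7 -12.1 109.7]
to target tool mm [16.8 11.  10.6]
n in tool [ 0.036  0.018 -0.999] yaw err deg (roll to apply) 177.58
```

Request:
apply_moves(increments=[85,9,6,10,-1.2,85,8,5,12,-1,85,0,0,10,0,85,0,0,0,0])

```text
t: 19.62
eef_pos: [0.4477, 0.0482, 0.272]
tool_rot: [0.243, 0.093, 0.965, -0.008]
contact_force: [-0.6, 0.1, -0.1]
gripper_width: 0.998
```

```bash
python3 st.py; python3 - <<'E'
from h import *
im,d=read_camera("side"); cv2.imwrite("pics/s8.png",cv2.resize(im[100:300,200:420],None,fx=3.5,fy=3,interpolation=cv2.INTER_CUBIC))
o=get_obs(); T=c2w("wrist",o); im,d=read_camera("wrist"); cv2.imwrite("pics/w8.png",im); np.save("pics/w8_W.npy",cloud("wrist",d,T))
for x in outline_of("wrist","plug_mid")[:2]:
    W=np.load("pics/w8_W.npy"); P=W[x["pixels"]];P=P[~np.isnan(P[:,0])]
    psi=np.radians(-10.1); xh=np.array([np.cos(psi),np.sin(psi),0]); yh=np.array([-np.sin(psi),np.cos(psi),0]); z=np.array([0,0,1.])
    F=np.array([.8660254*xh+.5*z,yh,-.5*xh+.8660254*z]); p0=np.array([.485,.040,.205])
    L=1000*(P-p0)@F.T; print(x["p"],x["extent"],np.round(np.percentile(L,[2,50,98],axis=0),1).tolist())
    t=L[(L[:,2]>32)&(L[:,2]<42)]; print("head top",len(t),np.round(np.percentile(t,[3,50,97],axis=0),1).tolist(), cv2.minAreaRect(t[:,:2].astype(np.float32)))
E
```

```text
t 19.62 pos [0.4477 0.0482 0.272 ] q [-0.742 -0.218  0.264  2.35   0.553  0.659  0.522] gw 85.2 F [-0.6  0.1 -0.1] T [ 0.03  0.52 -0.02]
tx [-0.864  0.176 -0.471] ty [0.185 0.982 0.029] tz [ 0.468 -0.062 -0.882]
tcp in port mm [ 0.5  1.5 77.1]
n in tool [ 0.033  0.02  -0.999] yaw err deg (roll to apply) 179.46
0.76 [276.6, 228.7, 41.9, 46.6] [[-14.6, -13.2, 0.2], [-6.6, 0.3, 30.6], [7.3, 13.8, 35.0]]
head top 829 [[-7.1, -11.4, 32.4], [-0.3, 0.3, 33.9], [7.3, 12.3, 35.1]] ((0.27603864669799805, 0.31884765625), (25.51650619506836, 15.995132446289062), 89.17776489257812)
```

View pics/s8.png

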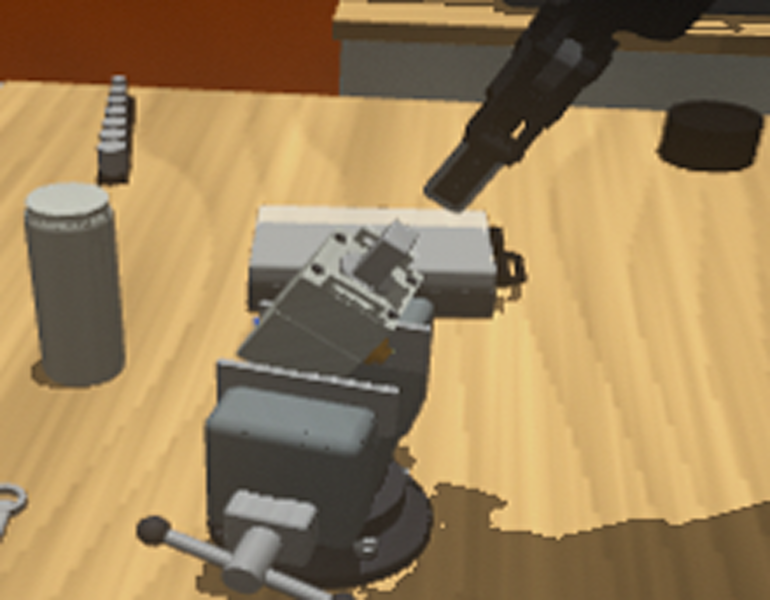

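View pics/w8.png

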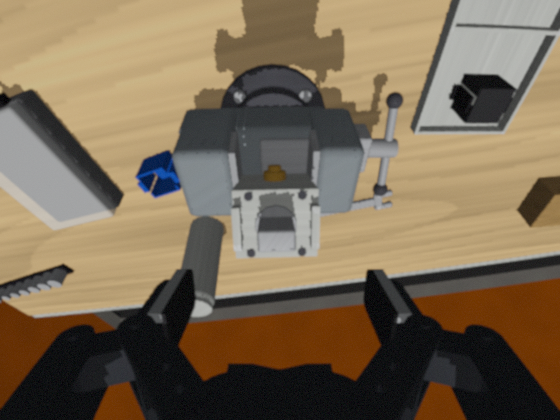

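The wrist picture shows the plug head at (277,229), midway between the pads at columns 180 and 380. It measures 25.5 x 16 mm and is centred at (0.3, 0.3) mm in the port frame, with its top ~34-36 mm up. The tool is aligned, so I'll descend along the axis.

Request:
apply_moves(increments=[85,-1,-1,15,-0.3,85,-1,-1,18,0,85,0,0,14,0,85,0,0,6,0,85,0,0,0,0], squeeze=60)

```text
t: 20.4
eef_pos: [0.4767, 0.0432, 0.229]
tool_rot: [0.246, 0.092, 0.965, -0.007]
contact_force: [0.4, -0.1, -0.4]
gripper_width: 0.995
```

```bash
python3 st.py
```

```text
t 20.4 pos [0.4767 0.0432 0.229 ] q [-0.716 -0.089  0.32   2.37   0.594  0.486  0.511] gw 85.0 F [ 0.4 -0.1 -0.4] T [ 0.04  0.5  -0.02]
tx [-0.862  0.174 -0.476] ty [0.18  0.983 0.032] tz [ 0.474 -0.058 -0.879]
tcp in port mm [ 4.4  1.7 25.1]
n in tool [ 0.027  0.025 -0.999] yaw err deg (roll to apply) 179.7
```

Request:
apply_moves(increments=[85,4,-1.7,5,-0.3,85,0,0,5,0,85,0,0,0,0])

```text
t: 20.78
eef_pos: [0.4779, 0.0419, 0.2186]
tool_rot: [0.247, 0.089, 0.965, -0.007]
contact_force: [0.4, -0.5, 0.1]
gripper_width: 0.995
```

```bash
python3 st.py
```

```text
t 20.77 pos [0.4779 0.0419 0.2186] q [-0.708 -0.067  0.323  2.383  0.614  0.449  0.498] gw 85.0 F [ 0.4 -0.5  0.1] T [ 0.11  0.42 -0.  ]
tx [-0.862  0.168 -0.477] ty [0.175 0.984 0.031] tz [ 0.475 -0.057 -0.878]
tcp in port mm [ 0.4  0.6 15.4]
n in tool [ 0.026  0.027 -0.999] yaw err deg (roll to apply) -179.99
```

Request:
apply_moves(increments=[0,0,0,0,0,0,0,0,0,0,0,0,0,0,0,0,0,0,0,0,0,0,0,0,0,0,0,0,0,0,0,0,0,0,0], squeeze=60)

```text
t: 21.65
eef_pos: [0.4779, 0.0419, 0.2192]
tool_rot: [0.247, 0.089, 0.965, -0.007]
contact_force: [-1.3, 0.1, 0.6]
gripper_width: 0.288
```

```bash
python3 st.py
```

```text
t 21.65 pos [0.4779 0.0419 0.2192] q [-0.708 -0.069  0.322  2.382  0.614  0.451  0.498] gw 24.6 F [-1.3  0.1  0.6] T [-0.06  0.63 -0.09]
tx [-0.862  0.168 -0.478] ty [0.175 0.984 0.031] tz [ 0.475 -0.057 -0.878]
tcp in port mm [ 0.7  0.7 16. ]
n in tool [ 0.025  0.027 -0.999] yaw err deg (roll to apply) -179.99
```

Request:
apply_moves(increments=[0,0,0,0,6,0,0,0,0,6,0,0,0,0,3])

```text
t: 22.02
eef_pos: [0.4779, 0.0423, 0.2191]
tool_rot: [0.246, 0.215, 0.945, 0.026]
contact_force: [-1.5, -0.1, 1.5]
gripper_width: 0.289
```

```bash
python3 st.py
```

```text
t 22.02 pos [0.4779 0.0423 0.2191] q [-0.69  -0.067  0.303  2.382  0.613  0.45   0.233] gw 24.7 F [-1.5 -0.1  1.5] T [-0.23  0.68  0.38]
tx [-0.786  0.419 -0.454] ty [0.394 0.906 0.154] tz [ 0.476 -0.057 -0.878]
tcp in port mm [ 0.6  1.  16. ]
n in tool [ 0.031  0.019 -0.999] yaw err deg (roll to apply) 166.59
```

Request:
apply_moves(increments=[0,0,0,0,-6,0,0,0,0,-6,0,0,0,0,-3,0,0,0,0,-1])

```text
t: 22.52
eef_pos: [0.4776, 0.0421, 0.219]
tool_rot: [0.247, 0.081, 0.966, -0.009]
contact_force: [-0.3, 0.4, -0.6]
gripper_width: 0.29
```

```bash
python3 st.py; python3 - <<'E'
from h import *
im,d=read_camera("wrist"); cv2.imwrite("pics/w9.png",im[130:420,120:440])
E
```

```text
t 22.52 pos [0.4776 0.0421 0.219 ] q [-0.709 -0.069  0.323  2.383  0.613  0.451  0.514] gw 24.8 F [-0.3  0.4 -0.6] T [ 0.36  0.63 -0.4 ]
tx [-0.865  0.153 -0.478] ty [0.161 0.987 0.023] tz [ 0.475 -0.057 -0.878]
tcp in port mm [ 0.4  0.8 16. ]
n in tool [ 0.025  0.027 -0.999] yaw err deg (roll to apply) -179.18
```

View pics/w9.png

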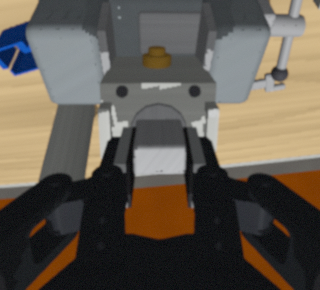

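Twist out and back is done, with the torque about the bore axis changing sign (±0.5 Nm). Now I'll twist in longer sweeps with a gentle pull, watching the force.

Request:
apply_moves(increments=[0,0,0,0,8,0,0,0,-0.4,10,0,0,0,-0.5,10,0,0,0,-0.6,10], squeeze=65)

```text
t: 23.08
eef_pos: [0.4776, 0.0417, 0.2199]
tool_rot: [0.237, 0.397, 0.884, 0.073]
contact_force: [8.0, -0.7, -8.8]
gripper_width: 0.286
```

```bash
python3 st.py; python3 - <<'E'
from h import *
im,d=read_camera("wrist"); cv2.imwrite("pics/w10.png",im[130:420,120:440])
E
```

```text
t 23.07 pos [0.4776 0.0417 0.2199] q [-0.662 -0.066  0.275  2.38   0.61   0.451 -0.159] gw 24.4 F [ 8.  -0.7 -8.8] T [-0.18 -0.15  0.5 ]
tx [-0.574  0.736 -0.36 ] ty [0.667 0.675 0.316] tz [ 0.476 -0.059 -0.877]
tcp in port mm [ 0.9  0.4 16.6]
n in tool [ 0.035  0.005 -0.999] yaw err deg (roll to apply) 145.46
```

View pics/w10.png

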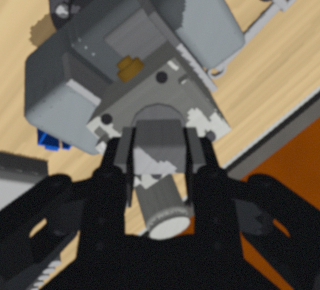

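The head turns with the pads: the block appears rotated ~35° while the head stays aligned in the grip. The pull is ~12 N, so I can continue a little stronger.

Request:
apply_moves(increments=[0,0,0,-0.7,10,0,0,0,-0.8,10,0,0,0,-0.8,10,0,0,0,-0.8,10])

```text
t: 23.62
eef_pos: [0.4775, 0.0414, 0.2214]
tool_rot: [0.197, 0.683, 0.687, 0.151]
contact_force: [8.7, -1.0, -9.5]
gripper_width: 0.292
```

```bash
python3 st.py
```

```text
t 23.62 pos [0.4775 0.0414 0.2214] q [-0.613 -0.065  0.226  2.377  0.604  0.453 -0.875] gw 24.9 F [ 8.7 -1.  -9.5] T [-0.31 -0.31  0.41]
tx [ 0.01   0.998 -0.064] ty [0.879 0.022 0.477] tz [ 0.477 -0.061 -0.877]
tcp in port mm [ 1.5  0.  18. ]
n in tool [ 0.028 -0.018 -0.999] yaw err deg (roll to apply) 101.52
```

Request:
apply_moves(increments=[0,0,0,-1,10,0,0,0,-1,10,0,0,0,-1,10,0,0,0,-1,10,0,0,0,-1,10,0,0,0,-1,10])

```text
t: 24.38
eef_pos: [0.4761, 0.0405, 0.2236]
tool_rot: [0.093, 0.938, 0.242, 0.23]
contact_force: [10.4, -0.1, -10.4]
gripper_width: 0.287
```

```bash
python3 st.py
```

```text
t 24.38 pos [0.4761 0.0405 0.2236] q [-0.542 -0.066  0.155  2.372  0.594  0.46  -1.937] gw 24.5 F [ 10.4  -0.1 -10.4] T [-0.18 -0.22  0.45]
tx [0.777 0.497 0.386] ty [ 0.411 -0.865  0.287] tz [ 0.477 -0.064 -0.877]
tcp in port mm [ 1.6 -1.1 20.5]
n in tool [-0.004 -0.03  -1.   ] yaw err deg (roll to apply) 35.53
```

Request:
apply_moves(increments=[0,0,0,0,-7,0,0,0,-0.6,-10,0,0,0,-1,-10,0,0,0,-1.1,-10,0,0,0,-1.1,-10,0,0,0,-1.1,-10,0,0,0,-1.1,-10,0,0,0,-1.1,-10])

```text
t: 25.38
eef_pos: [0.4747, 0.0424, 0.2263]
tool_rot: [0.217, 0.571, 0.783, 0.12]
contact_force: [9.6, 1.5, -12.8]
gripper_width: 0.285
```

```bash
python3 st.py;python3 - <<'E'
from h import *
im,d=read_camera("side"); cv2.imwrite("pics/s11.png",cv2.resize(im[130:260,240:370],None,fx=4,fy=4,interpolation=cv2.INTER_CUBIC))
E
```

```text
t 25.38 pos [0.4747 0.0424 0.2263] q [-0.644 -0.082  0.248  2.376  0.599  0.473 -0.567] gw 24.3 F [  9.6   1.5 -12.8] T [ 0.67 -0.17 -0.15]
tx [-0.254  0.946 -0.203] ty [0.842 0.32  0.435] tz [ 0.477 -0.06  -0.877]
tcp in port mm [ 1.5  0.5 23.7]
n in tool [ 0.033 -0.009 -0.999] yaw err deg (roll to apply) 120.9
```

View pics/s11.png

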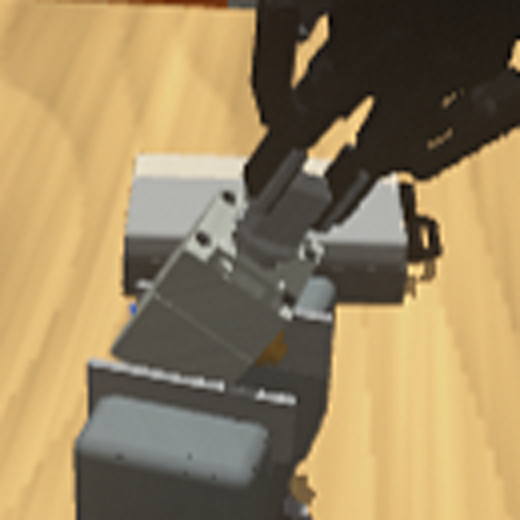

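Request:
apply_moves(increments=[0,0,0,-1.2,-10,0,0,0,-1.2,-10,0,0,0,-1.2,-10,0,0,0,-1.2,-10,0,0,0,-1.2,-10,0,0,0,-1.2,-10,0,0,0,-1.2,-10,0,0,0,-1.2,-10,0,0,0,-1.2,-10,0,0,0,-1.2,-10])

```text
t: 26.68
eef_pos: [0.4699, 0.0422, 0.2302]
tool_rot: [0.227, -0.259, 0.934, -0.095]
contact_force: [10.2, 0.1, -12.5]
gripper_width: 0.284
```

```bash
python3 st.py;python3 - <<'E'
from h import *
im,d=read_camera("side"); cv2.imwrite("pics/s12.png",cv2.resize(im[130:260,240:370],None,fx=4,fy=4,interpolation=cv2.INTER_CUBIC))
W=cloud("side",d); np.save("pics/s12_W.npy",W)
psi=np.radians(-10.1); xh=np.array([np.cos(psi),np.sin(psi),0]); yh=np.array([-np.sin(psi),np.cos(psi),0]); z=np.array([0,0,1.])
F=np.array([.8660254*xh+.5*z,yh,-.5*xh+.8660254*z]); p0=np.array([.485,.040,.205])
for nm in ("side1_W","s12_W"):
    L=1000*(np.load(f"pics/{nm}.npy").reshape(-1,3)-p0)@F.T
    m=(abs(L[:,0])<14)&(L[:,1]>31.5)&(L[:,1]<36)
    h=L[m][:,2]; print(nm,m.sum(),np.percentile(h,[50,90,97,99,100]))
E
```

```text
t 26.68 pos [0.4699 0.0422 0.2302] q [-0.818 -0.117  0.406  2.385  0.627  0.509  1.208] gw 24.3 F [ 10.2   0.1 -12.5] T [ 0.55 -0.36 -0.13]
tx [-0.763 -0.527 -0.375] ty [-0.441  0.848 -0.295] tz [ 0.473 -0.06  -0.879]
tcp in port mm [-0.6 -0.5 29.4]
n in tool [ 0.005  0.036 -0.999] yaw err deg (roll to apply) -142.41
side1_W 483 [-27.70321104  -0.11569541   9.58039179  11.26968238  12.27170841]
s12_W 1411 [195.73512909 314.87557898 342.08463583 347.97643291 354.68072787]
```

View pics/s12.png

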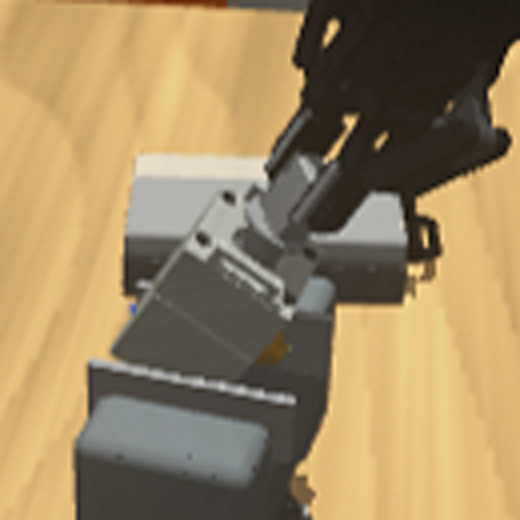

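The flange is clear of the face and the block's corner hasn't moved between the pictures. The TCP has risen 13.4 mm. Continuing.

Request:
apply_moves(increments=[0,0,0,-1.2,-10,0,0,0,-1.2,-10,0,0,0,-1.2,-10,0,0,0,-1.2,-10,0,0,0,-1.2,-10,0,0,0,-1.2,-8])

```text
t: 27.48
eef_pos: [0.4678, 0.0424, 0.2354]
tool_rot: [-0.149, 0.693, -0.677, 0.197]
contact_force: [-0.1, -0.4, -2.1]
gripper_width: 0.285
```

```bash
python3 st.py
```

```text
t 27.48 pos [0.4678 0.0424 0.2354] q [-0.949 -0.153  0.517  2.388  0.667  0.546  2.226] gw 24.4 F [-0.1 -0.4 -2.1] T [ 0.1   0.65 -0.02]
tx [ 0.005 -0.997  0.071] ty [-0.88  -0.038 -0.473] tz [ 0.475 -0.06  -0.878]
tcp in port mm [ 0.2 -0.6 35. ]
n in tool [-0.028  0.02  -0.999] yaw err deg (roll to apply) -77.42
```

The force has dropped to the plug's weight, so the seal is free. I'll draw it right out.

Request:
apply_moves(increments=[0,0,0,-4,0,0,0,0,-6,0,0,0,0,-8,0,0,0,0,-10,0,0,0,0,-10,0,0,0,0,-5,0])

```text
t: 28.22
eef_pos: [0.4453, 0.0447, 0.2751]
tool_rot: [-0.149, 0.69, -0.68, 0.196]
contact_force: [0.4, 0.4, -1.8]
gripper_width: 0.286
```

```bash
python3 st.py;python3 - <<'E'
from h import *
im,d=read_camera("side"); cv2.imwrite("pics/s13.png",cv2.resize(im[90:260,240:400],None,fx=4,fy=3.5,interpolation=cv2.INTER_CUBIC))
E
```

```text
t 28.23 pos [0.4453 0.0447 0.2751] q [-0.952 -0.274  0.435  2.364  0.642  0.711  2.22 ] gw 24.4 F [ 0.4  0.4 -1.8] T [0.14 0.66 0.04]
tx [-0.003 -0.998  0.068] ty [-0.881 -0.03  -0.473] tz [ 0.474 -0.061 -0.878]
tcp in port mm [ 0.5 -2.3 80.7]
n in tool [-0.028  0.021 -0.999] yaw err deg (roll to apply) -77.98
```

View pics/s13.png

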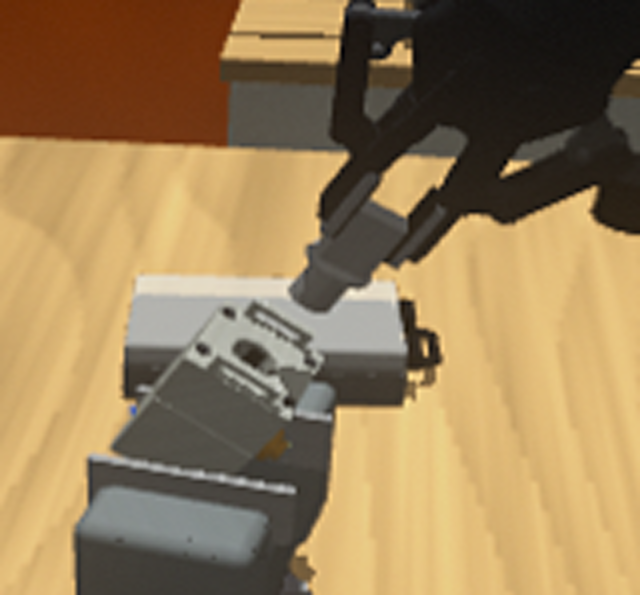

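```bash
cat > sim2.py <<'E'
from sim import *
import itertools
def tilt(q):
    z=fk(q,p,s)[1][:,2]; return np.degrees(np.arctan2(z@xh,-z[2])),np.degrees(np.arctan2(z@yh,-z[2]))
E
python3 - <<'E'
from sim2 import *
q0=np.array([-.254,.277,.48,.939,-.126,1.916,-1.583])
for w in (.2,.3,.4,.5,.7,1):
    q=q0.copy()
    for d in (30,45,55,55,55): q=step(q,[5,0,-d],0,w=w)
    print(w,np.round(tilt(q),1),np.round(fk(q,p,s)[0],3))
print("real 13.7 , .5576 -.0921 .7664")
E
python3 - <<'E'
from sim2 import *
from station import get_obs
q0=get_obs()["q"]
def to(q,t,n): return mv(q,np.array(t)-fk(q,p,s)[0],n,w=.4)
a=np.degrees
for start in ([.40,-.03,.30],[.40,-.05,.20],[.40,-.03,.40],[.40,-.05,.1]):
    b=to(q0,[.43,.03,.32],2); b=to(b,start,5)
    print(start,*rep(b))
    for nm,d in (("in",-xh*.055),("in-down",(-xh-zz)*.04),("in-up",(-xh+zz)*.04),("down",-zz*.055)):
        q=b
        for i in range(10):
            x,M=fk(q,p,s); q=step(q,1000*M.T@d,0,w=.4)
            if i%3==2: print("   ",nm,i+1,np.round(tilt(q),1),np.round(fk(q,p,s)[0],3),np.round(q,2))
E
```

```text
0.2 [25.7 -0.2] [ 0.558 -0.09   0.865]
0.3 [22.  -0.3] [ 0.557 -0.09   0.835]
0.4 [18.4 -0.3] [ 0.557 -0.091  0.806]
0.5 [15.3 -0.4] [ 0.557 -0.091  0.781]
0.7 [10.9 -0.4] [ 0.556 -0.091  0.745]
1 [ 7.3 -0.5] [ 0.554 -0.091  0.715]
real 13.7 , .5576 -.0921 .7664
[0.4, -0.03, 0.3] [ 0.4  -0.03  0.3 ] tilt along xh 28.5 along yh 1.5 [-0.19 -0.34 -0.01  2.37  0.25  0.65  2.79]
    in 3 [21.2 -1.6] [0.333 0.006 0.251] [ 0.04 -0.34 -0.34  2.44  0.12  0.71  2.76]
    in 6 [13.5 -7.5] [0.253 0.071 0.239] [-0.29 -0.34 -0.42  2.44  0.15  0.96  2.36]
    in 9 [ 11.1 -12.3] [0.118 0.138 0.24 ] [-0.91 -0.34 -0.46  2.44  0.06  1.21  1.76]
    in-down 3 [21.2 -2.8] [0.34  0.009 0.228] [ 0.57 -0.32 -0.78  2.44 -0.07  0.61  2.96]
    in-down 6 [12.1 -7.5] [0.297 0.061 0.166] [ 1.07 -0.34 -1.41  2.44 -0.2   0.65  2.91]
    in-down 9 [  4.9 -13. ] [0.246 0.13  0.09 ] [ 0.31  0.5  -1.41  2.44  0.77  1.01  1.41]
    in-up 3 [19.8 -1.6] [ 0.382 -0.003  0.389] [ 0.08 -0.34 -0.27  2.12  0.07  1.04  2.93]
    in-up 6 [11.9 -4.8] [0.341 0.032 0.505] [-0.07 -0.34 -0.24  1.85  0.09  1.48  2.82]
    in-up 9 [ 7
[... 3206 characters left out ...]
.2] [ 0.357 -0.021 -0.106] [ 0.99  1.52 -1.41  2.44  1.77  1.46  1.68]
    in-down 9 [ 2.4 -2. ] [ 0.274  0.001 -0.244] [ 1.16  2.1  -1.22  2.44  2.21  1.8   1.85]
    in-up 3 [21.5 -0.6] [ 0.339 -0.027  0.252] [ 0.16 -0.34 -0.31  2.44  0.04  0.67  2.96]
    in-up 6 [11.9 -4. ] [0.324 0.002 0.328] [ 0.04 -0.34 -0.28  2.23  0.06  1.08  2.87]
    in-up 9 [ 3.6 -8. ] [0.287 0.043 0.433] [-0.15 -0.34 -0.25  1.99  0.07  1.5   2.72]
    down 3 [22.5  0.8] [ 0.449 -0.054 -0.045] [ 1.01  1.22 -1.34  2.44  1.93  1.18  1.61]
    down 6 [22.5  0.8] [ 0.449 -0.054 -0.21 ] [ 0.95  1.55 -1.03  2.34  2.37  1.22  1.54]
    down 9 [22.5  0.8] [ 0.449 -0.054 -0.375] [ 0.94  1.81 -0.82  2.11  2.66  1.14  1.54]
```

The plug is out and in the grip, and the empty bore is visible at (255,355). To stand it up I want the tool vertical again. I'll simulate pushing inward past the near reach limit, which should tilt the tool back.

```bash
python3 - <<'E'
from sim2 import *
from station import get_obs
q0=get_obs()["q"]
for i in range(10): q0=step(q0,[0,0,0],10.2,w=.57)
print(*rep(q0))
def to(q,t,n): return mv(q,np.array(t)-fk(q,p,s)[0],n,w=.57)
for start in ([.42,-.07,.38],[.42,-.07,.30],[.43,-.1,.34],[.41,-.05,.34]):
    b=to(q0,[.44,.03,.33],2); b=to(b,start,4)
    print(start,*rep(b))
    u=np.array([-start[0],-start[1],0])/np.hypot(*start[:2])
    for nm,d in (("in",u*.055),("in-xh",-xh*.055),("in-up",(u+zz)*.04),("in-up-xh",(-xh+zz)*.04)):
        q=b
        for i in range(12):
            x,M=fk(q,p,s); q=step(q,1000*M.T@d,0,w=.57)
            if i%3==2: print("   ",nm,i+1,np.round(tilt(q),1),np.round(fk(q,p,s)[0],3),np.round(q,2))
E
```

```text
[0.44  0.046 0.274] tilt along xh 28.5 along yh 1.5 [-0.63 -0.22  0.17  2.35  0.52  0.65  0.56]
[0.42, -0.07, 0.38] [ 0.42 -0.07  0.38] tilt along xh 28.5 along yh 1.5 [ 0.14 -0.34 -0.13  2.19  0.02  0.8   1.37]
    in 3 [23.1  1.8] [ 0.381 -0.068  0.339] [ 0.38 -0.34 -0.29  2.24 -0.12  0.82  1.53]
    in 6 [17.7  2.4] [ 0.335 -0.07   0.288] [ 0.43 -0.34 -0.3   2.34 -0.17  0.83  1.61]
    in 9 [12.6  3.7] [ 0.277 -0.082  0.237] [ 0.63 -0.34 -0.36  2.44 -0.28  0.83  1.82]
    in 12 [6.8 6.4] [ 0.211 -0.12   0.231] [ 1.03 -0.34 -0.43  2.44 -0.35  0.98  2.2 ]
    in-xh 3 [23.1  1.7] [ 0.382 -0.065  0.339] [ 0.37 -0.34 -0.29  2.24 -0.11  0.82  1.51]
    in-xh 6 [17.7  2.1] [ 0.337 -0.063  0.288] [ 0.4  -0.34 -0.3   2.34 -0.15  0.82  1.56]
    in-xh 9 [12.4  2.9] [ 0.283 -0.065  0.236] [ 0.53 -0.34 -0.36  2.44 -0.23  0.82  1.7 ]
    in-xh 12 [5.8 4.7] [ 0.233 -0.087  0.23 ] [ 0.8  -0.34 -0.43  2.44 -0.3   0.95  1.94]
    in-up 3 [23.3  1.6] [ 0.409 -0.071  0.488] [ 0.37 -0.34 -0.25  1.92 -0.09  1.14  1.51]
    in-up 6 [19.   1.8] [ 0.368 -0.068  0.621] [ 0.39 -0.34 -0.23  1.62 -0.1   1.52
[... 4575 characters left out ...]
49  0.434] [ 0.28 -0.34 -0.26  2.04 -0.05  1.03  1.41]
    in-up 6 [18.3  0.7] [ 0.382 -0.045  0.559] [ 0.28 -0.34 -0.23  1.75 -0.05  1.4   1.42]
    in-up 9 [15.   0.5] [ 0.318 -0.036  0.699] [ 0.27 -0.34 -0.22  1.43 -0.05  1.78  1.41]
    in-up 12 [18.  1.] [ 0.285 -0.034  0.78 ] [ 0.37 -0.34 -0.25  1.24 -0.09  1.92  1.46]
    in-up-xh 3 [23.2  0.9] [ 0.409 -0.04   0.434] [ 0.24 -0.34 -0.26  2.04 -0.03  1.03  1.37]
    in-up-xh 6 [18.4  0.2] [ 0.383 -0.023  0.559] [ 0.19 -0.34 -0.23  1.75 -0.01  1.4   1.33]
    in-up-xh 9 [15.3 -0.4] [ 0.319 -0.001  0.698] [ 0.1  -0.34 -0.22  1.43  0.01  1.79  1.26]
    in-up-xh 12 [18.1  0.6] [0.288 0.02  0.778] [ 0.24 -0.34 -0.32  1.23 -0.04  1.92  1.28]
```

Request:
apply_moves(increments=[0,0,0,0,9,0,0,0,0,10,0,0,0,0,10,0,0,0,0,10,0,0,0,0,10,0,0,0,0,10,0,0,0,0,10,0,0,0,0,10,0,0,0,0,10,0,0,0,0,5])

```text
t: 29.52
eef_pos: [0.4445, 0.0445, 0.2743]
tool_rot: [0.245, 0.054, 0.968, -0.018]
contact_force: [-0.5, -0.2, -1.2]
gripper_width: 0.29
```

```bash
python3 st.py .42 -.05 .34
```

```text
t 29.52 pos [0.4445 0.0445 0.2743] q [-0.643 -0.22   0.181  2.352  0.524  0.648  0.635] gw 24.8 F [-0.5 -0.2 -1.2] T [0.09 0.66 0.03]
tx [-0.874  0.097 -0.476] ty [ 0.114  0.993 -0.009] tz [ 0.472 -0.062 -0.879]
tcp in port mm [-0.6 -2.7 80.4]
to target tool mm [-19.  -97.3 -63.5]
n in tool [ 0.027  0.023 -0.999] yaw err deg (roll to apply) -176.47
```

Request:
apply_moves(increments=[0,-3,-10,-16,0,0,-6,-28,-20,0,0,-6,-32,-18,0,0,-4,-25,-8,0,0,0,0,0,0])

```text
t: 30.15
eef_pos: [0.4216, -0.0414, 0.3347]
tool_rot: [0.244, 0.054, 0.968, -0.019]
contact_force: [0.6, 0.6, -1.8]
gripper_width: 0.286
```

```bash
cat > incalc.py <<'E'
from sim2 import *
from station import get_obs
o=get_obs(); q=o["q"]; print(*rep(q))
x,M=fk(q,p,s)
u=np.array([-x[0],-x[1],0])/np.hypot(x[0],x[1])
print("inward in tool",np.round(M.T@u*55,1),"up in tool",np.round(M.T@zz*55,1),"yh",np.round(M.T@yh*55,1))
for i in range(9):
    x,M=fk(q,p,s); q=step(q,1000*M.T@(u*.055),0,w=.57)
    if i%2: print(np.round(tilt(q),1),np.round(fk(q,p,s)[0],3),np.round(q,2))
E
python3 st.py; python3 incalc.py
```

```text
t 30.15 pos [ 0.4216 -0.0414  0.3347] q [-0.189 -0.336  0.025  2.288  0.222  0.726  1.163] gw 24.4 F [ 0.6  0.6 -1.8] T [ 0.09  0.64 -0.  ]
tx [-0.875  0.096 -0.474] ty [ 0.114  0.993 -0.009] tz [ 0.47  -0.062 -0.881]
tcp in port mm [ 23.1 -91.3 136.4]
n in tool [ 0.029  0.023 -0.999] yaw err deg (roll to apply) -176.47
[ 0.416 -0.04   0.333] tilt along xh 28.3 along yh 1.3 [-0.19 -0.34  0.02  2.29  0.22  0.73  1.16]
inward in tool [ 48.4  -1.  -26. ] up in tool [-26.1  -0.5 -48.4] yh [-3.2 54.9  1.1]
[25.4  0.9] [ 0.379 -0.035  0.3  ] [ 0.23 -0.34 -0.3   2.34 -0.    0.69  1.38]
[22.5  0.2] [ 0.346 -0.027  0.258] [ 0.2  -0.34 -0.32  2.43  0.01  0.66  1.32]
[18.4 -0.7] [ 0.321 -0.016  0.243] [ 0.26 -0.34 -0.41  2.44 -0.03  0.71  1.32]
[14.1 -2. ] [0.296 0.003 0.237] [ 0.17 -0.34 -0.42  2.44 -0.01  0.8   1.22]
```

Request:
apply_moves(increments=[0,15,-5,-8,0,0,30,-8,-16,0,0,42,-8,-22,0,0,46,-5,-22,0,0,48,-5,-22,0])

```text
t: 30.78
eef_pos: [0.3803, -0.0305, 0.2892]
tool_rot: [0.217, 0.044, 0.975, -0.013]
contact_force: [-0.1, 1.3, -0.5]
gripper_width: 0.288
```

```bash
python3 st.py; python3 incalc.py
```

```text
t 30.77 pos [ 0.3803 -0.0305  0.2892] q [ 0.396 -0.336 -0.428  2.361 -0.125  0.656  1.52 ] gw 24.6 F [-0.1  1.3 -0.5] T [0.15 0.59 0.03]
tx [-0.902  0.081 -0.423] ty [ 0.092  0.996 -0.005] tz [ 0.421 -0.044 -0.906]
tcp in port mm [-36.4 -87.7 118.3]
n in tool [ 0.085  0.037 -0.996] yaw err deg (roll to apply) -175.18
[ 0.375 -0.03   0.287] tilt along xh 25.0 along yh 1.9 [ 0.4  -0.34 -0.43  2.36 -0.12  0.66  1.52]
inward in tool [ 49.8  -0.7 -23.3] up in tool [-23.3  -0.3 -49.8] yh [-4.3 54.8  1.7]
[21.9  1.4] [ 0.341 -0.026  0.252] [ 0.26 -0.34 -0.35  2.44 -0.06  0.65  1.42]
[17.5  0.8] [ 0.318 -0.02   0.242] [ 0.32 -0.34 -0.41  2.44 -0.1   0.72  1.45]
[13.1 -0. ] [ 0.294 -0.013  0.235] [ 0.29 -0.34 -0.42  2.44 -0.1   0.8   1.42]
[ 8.6 -1.1] [ 0.269 -0.     0.231] [ 0.24 -0.34 -0.42  2.44 -0.09  0.88  1.35]
```

Tilt is down to 25°, following the model. Continuing.

Request:
apply_moves(increments=[0,48,-3,-24,0,0,50,-3,-22,0,0,50,-3,-20,0,0,52,-3,-18,0,0,52,-3,-16,0])

```text
t: 31.4
eef_pos: [0.3372, -0.03, 0.2405]
tool_rot: [0.171, 0.045, 0.984, -0.013]
contact_force: [-0.5, 1.0, -0.5]
gripper_width: 0.289
```

```bash
python3 st.py; python3 incalc.py; python3 - <<'E'
from h import *
im,d=read_camera("scene"); cv2.imwrite("pics/c14.png",im)
E
```

```text
t 31.4 pos [ 0.3372 -0.03    0.2405] q [ 0.627 -0.336 -0.613  2.434 -0.253  0.655  1.662] gw 24.7 F [-0.5  1.  -0.5] T [-0.03  0.48 -0.02]
tx [-0.938  0.085 -0.337] ty [ 0.094  0.996 -0.01 ] tz [ 0.335 -0.041 -0.941]
tcp in port mm [-97.6 -94.9  97.4]
n in tool [ 0.177  0.033 -0.984] yaw err deg (roll to apply) -175.28
[ 0.333 -0.03   0.239] tilt along xh 19.7 along yh 1.1 [ 0.63 -0.34 -0.61  2.43 -0.25  0.65  1.66]
inward in tool [ 51.8  -0.3 -18.5] up in tool [-18.5  -0.6 -51.8] yh [-4.4 54.8  1. ]
[15.3  0.6] [ 0.306 -0.025  0.238] [ 0.36 -0.34 -0.42  2.44 -0.12  0.75  1.5 ]
[10.8 -0. ] [ 0.282 -0.02   0.233] [ 0.34 -0.34 -0.42  2.44 -0.12  0.83  1.48]
[ 6.2 -0.8] [ 0.257 -0.011  0.229] [ 0.31 -0.34 -0.43  2.44 -0.12  0.92  1.44]
[ 1.7 -1.7] [0.231 0.001 0.227] [ 0.25 -0.34 -0.43  2.44 -0.12  1.    1.38]
```

View pics/c14.png

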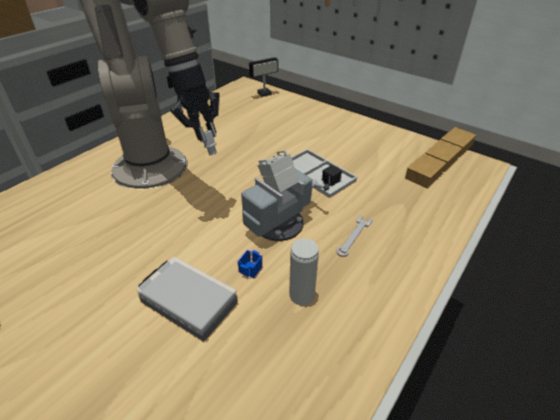

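Request:
apply_moves(increments=[0,52,-3,-19,0,0,52,-3,-17,0,0,52,-3,-15,0,0,52,-3,-13,0])

```text
t: 31.95
eef_pos: [0.3049, -0.0306, 0.2328]
tool_rot: [0.121, 0.041, 0.992, -0.009]
contact_force: [0.1, 0.3, -1.6]
gripper_width: 0.288
```

```bash
python3 st.py; python3 incalc.py; python3 - <<'E'
from h import *
im,d=read_camera("scene"); cv2.imwrite("pics/c15.png",cv2.resize(im[0:220,60:300],None,fx=2.5,fy=2.5))
E
```

```text
t 31.95 pos [ 0.3049 -0.0306  0.2328] q [ 0.6   -0.336 -0.576  2.434 -0.233  0.76   1.667] gw 24.6 F [ 0.1  0.3 -1.6] T [0.09 0.32 0.03]
tx [-0.967  0.079 -0.241] ty [ 0.083  0.997 -0.008] tz [ 0.239 -0.027 -0.971]
tcp in port mm [-128.9 -101.1  106.5]
n in tool [ 0.275  0.04  -0.961] yaw err deg (roll to apply) -174.67
[ 0.302 -0.03   0.232] tilt along xh 13.9 along yh 0.9 [ 0.6  -0.34 -0.58  2.43 -0.23  0.76  1.67]
inward in tool [ 53.4   0.9 -13.3] up in tool [-13.2  -0.4 -53.4] yh [-5.1 54.8  0.8]
[9.4 0.5] [ 0.275 -0.027  0.231] [ 0.39 -0.34 -0.43  2.44 -0.15  0.85  1.56]
[4.8 0.1] [ 0.25  -0.024  0.228] [ 0.39 -0.34 -0.43  2.44 -0.15  0.94  1.55]
[ 0.2 -0.3] [ 0.224 -0.019  0.227] [ 0.39 -0.34 -0.43  2.44 -0.16  1.02  1.55]
[-4.5 -0.9] [ 0.199 -0.014  0.228] [ 0.38 -0.34 -0.44  2.44 -0.16  1.1   1.54]
```

View pics/c15.png

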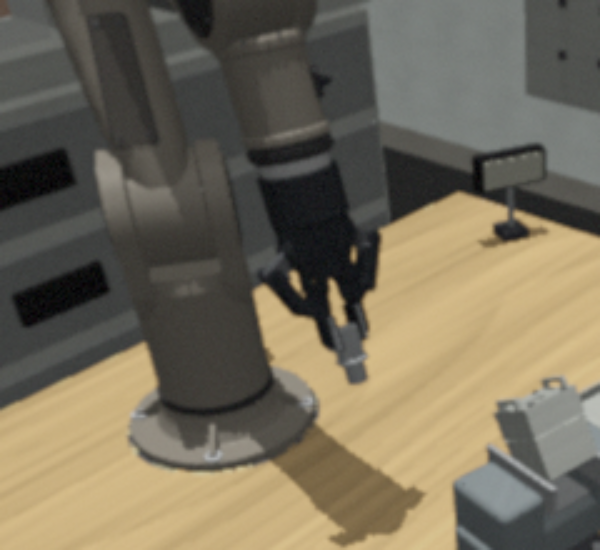

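Request:
apply_moves(increments=[0,52,-2,-13,0,0,52,-2,-12,0,0,50,-2,-10,0])

```text
t: 32.38
eef_pos: [0.275, -0.0444, 0.2328]
tool_rot: [0.08, 0.056, 0.995, -0.008]
contact_force: [0.1, -0.8, -0.8]
gripper_width: 0.283
```

```bash
python3 st.py; python3 - <<'E'
from sim2 import *
from station import get_obs
q=get_obs()["q"]; print(*rep(q))
def to(q,t,n):
    print("target in tool",np.round(1000*fk(q,p,s)[1].T@(np.array(t)-fk(q,p,s)[0]),0)); return mv(q,np.array(t)-fk(q,p,s)[0],n,w=.57)
for via in ([.42,-.03,.32],):
    b=to(q,via,4); print(*rep(b)); b=to(b,[.40,.2,.34],6); print(*rep(b)); b=to(b,[.395,.31,.3],4);print(*rep(b)); b=to(b,[.395,.31,.06],6);print(*rep(b))
E
```

```text
t 32.38 pos [ 0.275  -0.0444  0.2328] q [ 0.457 -0.336 -0.422  2.436 -0.155  0.858  1.597] gw 24.2 F [ 0.1 -0.8 -0.8] T [ 0.01  0.2  -0.04]
tx [-0.981  0.109 -0.161] ty [ 0.112  0.994 -0.008] tz [ 0.159 -0.026 -0.987]
tcp in port mm [-152.3 -119.9  120. ]
n in tool [ 0.353  0.025 -0.935] yaw err deg (roll to apply) -176.33
[ 0.273 -0.044  0.232] tilt along xh 9.3 along yh 0.1 [ 0.46 -0.34 -0.42  2.44 -0.16  0.86  1.6 ]
target in tool [-156.   30.  -64.]
[ 0.42 -0.03  0.32] tilt along xh 9.3 along yh 0.1 [ 0.46 -0.11 -0.51  2.07 -0.02  1.01  1.42]
target in tool [ 42. 226. -29.]
[0.4  0.2  0.34] tilt along xh 9.3 along yh 0.1 [ 0.23 -0.04 -0.87  1.96  0.1   1.1   0.78]
target in tool [ 23. 109.  36.]
[0.395 0.31  0.3  ] tilt along xh 9.3 along yh 0.1 [-0.01  0.17 -0.95  1.9   0.32  1.09  0.37]
target in tool [ 39.   2. 237.]
[0.395 0.31  0.06 ] tilt along xh 9.3 along yh 0.1 [-0.28  0.51 -0.72  2.14  0.79  0.69 -0.11]
```

Tilt is 9.3°, enough to stand the plug up (it tips only beyond ~20°). Moving to the small bay, passing above everything.

Request:
apply_moves(increments=[0,-28,5,-20,0,0,-48,8,-24,0,0,-45,10,-20,0,0,-15,40,-10,0,0,6,48,0,0,0,8,50,0,0,0,10,50,0,0,0,10,50,0,0,0,10,45,0,0,0,8,30,0,0,0,0,0,0,0])

```text
t: 33.75
eef_pos: [0.3987, 0.2855, 0.3138]
tool_rot: [0.086, 0.075, 0.993, -0.015]
contact_force: [-0.8, -1.5, -2.1]
gripper_width: 0.288
```

```bash
python3 st.py .392 .3135 .10
```

```text
t 33.75 pos [0.3987 0.2855 0.3138] q [ 0.098  0.134 -1.013  1.904  0.305  1.114  0.385] gw 24.6 F [-0.8 -1.5 -2.1] T [ 0.03  0.26 -0.05]
tx [-0.974  0.146 -0.173] ty [ 0.152  0.988 -0.017] tz [ 0.168 -0.043 -0.985]
tcp in port mm [-56.4 226.5 158.3]
to target tool mm [ 47.6  30.3 208.3]
n in tool [ 0.343 -0.003 -0.939] yaw err deg (roll to apply) -178.62
```

Request:
apply_moves(increments=[0,8,10,25,0,0,10,10,45,0,0,11,8,50,0,0,10,2,45,0,0,6,0,25,0,0,0,0,5,0,0,0,0,0,0])

```text
t: 34.62
eef_pos: [0.4013, 0.3074, 0.1067]
tool_rot: [0.092, 0.084, 0.992, -0.019]
contact_force: [-0.1, -0.1, -0.9]
gripper_width: 0.287
```

```bash
python3 st.py .392 .3135 .047; python3 - <<'E'
from h import *
im,d=read_camera("side"); cv2.imwrite("pics/s16.png",cv2.resize(im[220:420,200:440],None,fx=3,fy=3,interpolation=cv2.INTER_CUBIC))
E
```

```text
t 34.62 pos [0.4013 0.3074 0.1067] q [-0.191  0.46  -0.846  2.101  0.751  0.813 -0.124] gw 24.5 F [-0.1 -0.1 -0.9] T [ 0.08  0.24 -0.03]
tx [-0.969  0.164 -0.186] ty [ 0.171  0.985 -0.022] tz [ 0.18  -0.053 -0.982]
tcp in port mm [-161.1  248.6  -20.5]
to target tool mm [21.1  5.7 56.6]
n in tool [ 0.33  -0.016 -0.944] yaw err deg (roll to apply) -179.73
```

View pics/s16.png

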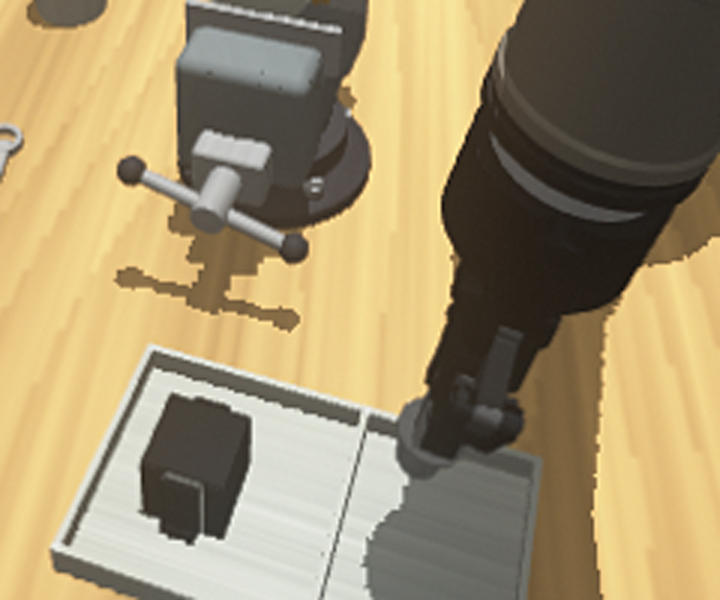

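Request:
apply_moves(increments=[0,8,3,18,0,0,8,2,18,0,0,4,0,12,0,0,0,0,3,0,0,0,0,0,0])

```text
t: 35.3
eef_pos: [0.3976, 0.3154, 0.0578]
tool_rot: [0.098, 0.087, 0.991, -0.015]
contact_force: [-0.5, 0.2, -1.9]
gripper_width: 0.284
```

```bash
python3 st.py .392 .3135 .0433
```

```text
t 35.3 pos [0.3976 0.3154 0.0578] q [-0.28   0.536 -0.771  2.134  0.885  0.74  -0.279] gw 24.2 F [-0.5  0.2 -1.9] T [0.04 0.23 0.01]
tx [-0.966  0.17  -0.196] ty [ 0.176  0.984 -0.013] tz [ 0.191 -0.047 -0.98 ]
tcp in port mm [-190.   255.8  -60.3]
to target tool mm [ 7.9 -2.7 13.2]
n in tool [ 0.32  -0.012 -0.947] yaw err deg (roll to apply) 179.96
```

Request:
apply_moves(increments=[0,4,-2,7,0,0,2,0,4,0,0,0.5,0,2,0,0,0,0,0,0])

```text
t: 35.8
eef_pos: [0.3939, 0.314, 0.0438]
tool_rot: [0.098, 0.088, 0.991, -0.015]
contact_force: [-0.9, 0.1, -1.4]
gripper_width: 0.283
```

```bash
python3 st.py .392 .3135 .0433
```

```text
t 35.8 pos [0.3939 0.314  0.0438] q [-0.302  0.554 -0.75   2.15   0.924  0.717 -0.325] gw 24.2 F [-0.9  0.1 -1.4] T [0.07 0.29 0.01]
tx [-0.965  0.171 -0.198] ty [ 0.177  0.984 -0.012] tz [ 0.193 -0.046 -0.98 ]
tcp in port mm [-199.9  253.8  -70.7]
to target tool mm [ 1.8 -0.8  0.2]
n in tool [ 0.319 -0.011 -0.948] yaw err deg (roll to apply) 179.92
```

Request:
apply_moves(increments=[0,0.2,0,1,0,0,0.2,0,1,0,0,0,0,0.5,0])

```text
t: 36.17
eef_pos: [0.3943, 0.3143, 0.0422]
tool_rot: [0.099, 0.088, 0.991, -0.015]
contact_force: [-2.4, -1.1, 8.8]
gripper_width: 0.289
```

```bash
python3 st.py
```

```text
t 36.17 pos [0.3943 0.3143 0.0422] q [-0.305  0.557 -0.746  2.15   0.931  0.715 -0.331] gw 24.7 F [-2.4 -1.1  8.8] T [-0.48  0.66 -0.11]
tx [-0.965  0.171 -0.199] ty [ 0.177  0.984 -0.012] tz [ 0.194 -0.047 -0.98 ]
tcp in port mm [-200.4  254.1  -72.3]
n in tool [ 0.317 -0.011 -0.948] yaw err deg (roll to apply) 179.91
```

Contact with the floor came at the predicted height. I'll lower the grip force and drag gently outward while pressing, so the plug rocks upright.

Request:
apply_moves(increments=[0,0,0,0,0,0,-3,0,1,0,0,-3,0,1,0,0,-3,0,0.8,0], squeeze=20)

```text
t: 36.67
eef_pos: [0.3998, 0.3147, 0.0422]
tool_rot: [0.098, 0.086, 0.991, -0.014]
contact_force: [-6.9, -0.8, 9.3]
gripper_width: 0.284
```

```bash
python3 st.py; python3 - <<'E'
from h import *
im,d=read_camera("side"); cv2.imwrite("pics/s17.png",cv2.resize(im[280:420,260:420],None,fx=4,fy=4,interpolation=cv2.INTER_CUBIC))
E
```

```text
t 36.67 pos [0.3998 0.3147 0.0422] q [-0.295  0.562 -0.747  2.14   0.926  0.716 -0.311] gw 24.3 F [-6.9 -0.8  9.3] T [-0.21  1.67 -0.07]
tx [-0.966  0.168 -0.196] ty [ 0.173  0.985 -0.01 ] tz [ 0.191 -0.044 -0.981]
tcp in port mm [-195.8  255.5  -75. ]
n in tool [ 0.321 -0.008 -0.947] yaw err deg (roll to apply) -179.89
```

View pics/s17.png

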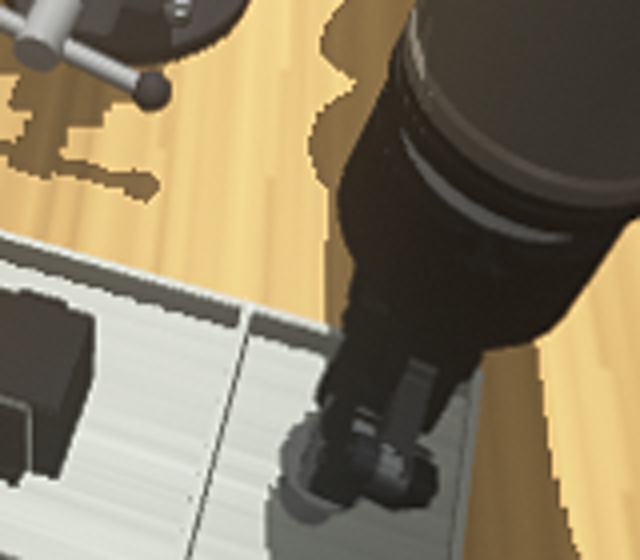

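Request:
apply_moves(increments=[0,-4,0,1.2,0,0,-4,0,1.2,0,0,-3,0,1.2,0], squeeze=20)

```text
t: 37.1
eef_pos: [0.4061, 0.3153, 0.042]
tool_rot: [0.095, 0.084, 0.992, -0.013]
contact_force: [-13.1, -2.9, 20.6]
gripper_width: 0.285
```

```bash
python3 st.py; python3 - <<'E'
from h import *
im,d=read_camera("side"); cv2.imwrite("pics/s18.png",cv2.resize(im[280:420,260:420],None,fx=4,fy=4,interpolation=cv2.INTER_CUBIC))
W=cloud("side",d)
for x in outline_of("side","plug_mid")[:1]:
    P=W[x["pixels"]]; print(x["p"],x["extent"],np.nanpercentile(P,[5,50,95],axis=0))
im,d=read_camera("wrist"); cv2.imwrite("pics/w18.png",im)
E
```

```text
t 37.1 pos [0.4061 0.3153 0.042 ] q [-0.283  0.57  -0.749  2.128  0.921  0.717 -0.286] gw 24.3 F [-13.1  -2.9  20.6] T [-1.09  2.82 -0.27]
tx [-0.968  0.164 -0.191] ty [ 0.169  0.986 -0.009] tz [ 0.186 -0.041 -0.982]
tcp in port mm [-190.6  257.2  -78.2]
n in tool [ 0.326 -0.005 -0.945] yaw err deg (roll to apply) -179.63
0.55 [332.0, 399.4, 16.2, 25.9] [[0.40514045 0.30539054 0.00824517]
 [0.41648176 0.32148924 0.02969728]
 [0.42122682 0.32977181 0.03372724]]
```

View pics/s18.png

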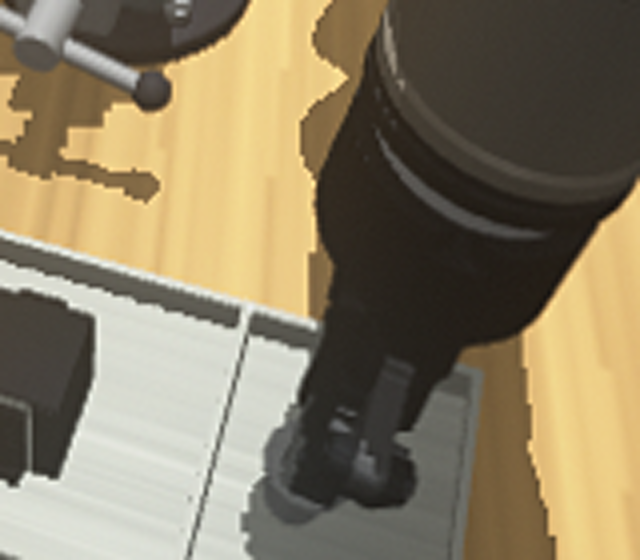

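View pics/w18.png

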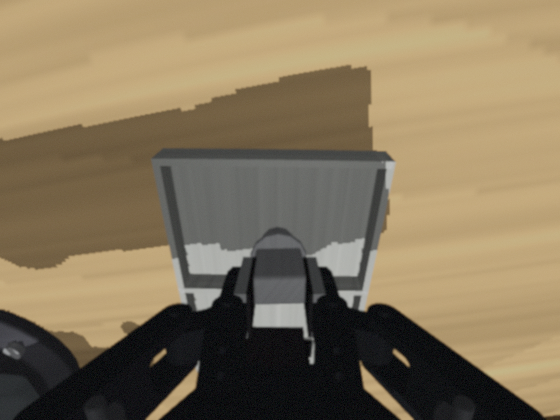

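It's mostly sliding with the foot on the floor, and the 10° tilt is well within the self-righting range. I'll release.

Request:
apply_moves(increments=[0,0,0,0,0,28,0,0,0,0,32,0,0,0,0,45,0,0,0,0,60,0,0,0,0], squeeze=20)

```text
t: 37.88
eef_pos: [0.4062, 0.3157, 0.0423]
tool_rot: [0.095, 0.084, 0.992, -0.012]
contact_force: [0.7, 0.3, 0.1]
gripper_width: 0.697
```

```bash
python3 st.py; python3 - <<'E'
from h import *
im,d=read_camera("side"); cv2.imwrite("pics/s19.png",cv2.resize(im[280:420,260:420],None,fx=4,fy=4,interpolation=cv2.INTER_CUBIC))
im,d=read_camera("wrist"); cv2.imwrite("pics/w19.png",im)
E
```

```text
t 37.88 pos [0.4062 0.3157 0.0423] q [-0.283  0.569 -0.749  2.128  0.92   0.717 -0.285] gw 59.5 F [0.7 0.3 0.1] T [ 0.    0.13 -0.01]
tx [-0.968  0.164 -0.191] ty [ 0.169  0.986 -0.008] tz [ 0.187 -0.04  -0.982]
tcp in port mm [-190.4  257.7  -77.9]
n in tool [ 0.325 -0.004 -0.946] yaw err deg (roll to apply) -179.6
```

View pics/s19.png

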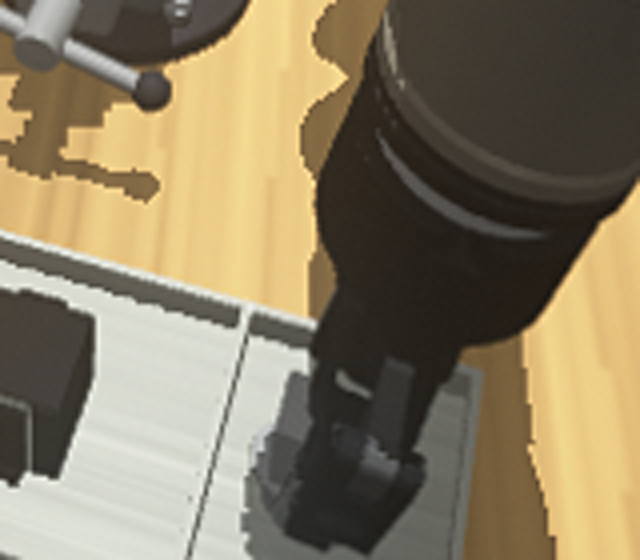

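View pics/w19.png

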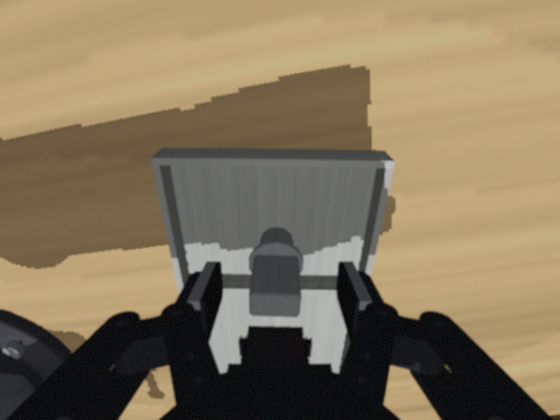

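Request:
apply_moves(increments=[85,0,0,0,0,85,0,0,-20,0,85,0,0,-40,0,85,0,0,-50,0,85,0,0,-20,0,85,0,0,0,0])

```text
t: 38.72
eef_pos: [0.3808, 0.3209, 0.1729]
tool_rot: [0.095, 0.084, 0.992, -0.013]
contact_force: [0.8, 0.0, -1.3]
gripper_width: 0.996
```

```bash
python3 st.py; python3 - <<'E'
from h import *
im,d=read_camera("side"); cv2.imwrite("pics/s20.png",cv2.resize(im[280:420,260:420],None,fx=4,fy=4,interpolation=cv2.INTER_CUBIC)); np.save("pics/s20_W.npy",cloud("side",d))
o=get_obs();T=c2w("wrist",o); im,d=read_camera("wrist"); cv2.imwrite("pics/w20.png",im); W=cloud("wrist",d,T); np.save("pics/w20_W.npy",W)
for x in outline_of("wrist","plug_mid")[:2]:
    P=W[x["pixels"]]; P=P[~np.isnan(P[:,0])]; print(x["p"],x["extent"],np.round(np.percentile(P,[3,50,97],axis=0),3).tolist())
    np.save("pics/plugpts.npy",P)
E
```

```text
t 38.73 pos [0.3808 0.3209 0.1729] q [-0.139  0.348 -0.94   2.064  0.603  0.9   -0.028] gw 85.1 F [ 0.8  0.  -1.3] T [ 0.03  0.17 -0.01]
tx [-0.968  0.163 -0.19 ] ty [ 0.168  0.986 -0.01 ] tz [ 0.186 -0.042 -0.982]
tcp in port mm [-147.5  258.3   48.1]
n in tool [ 0.326 -0.005 -0.945] yaw err deg (roll to apply) -179.58
0.82 [279.9, 204.1, 36.0, 44.1] [[0.398, 0.3, 0.006], [0.406, 0.314, 0.047], [0.419, 0.326, 0.06]]
0.73 [215.1, 360.1, 46.9, 18.8] [[0.672, 0.126, 0.0], [0.687, 0.161, 0.005], [0.701, 0.196, 0.007]]
```

View pics/w20.png

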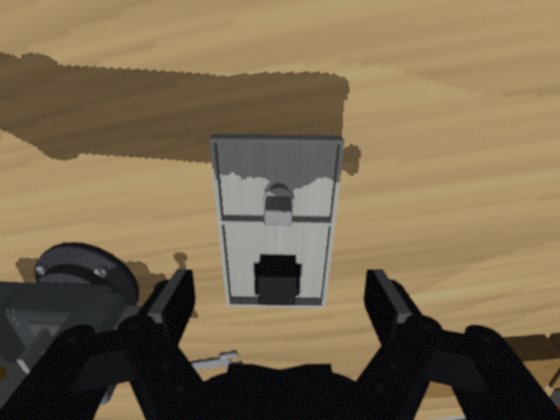

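View pics/s20.png

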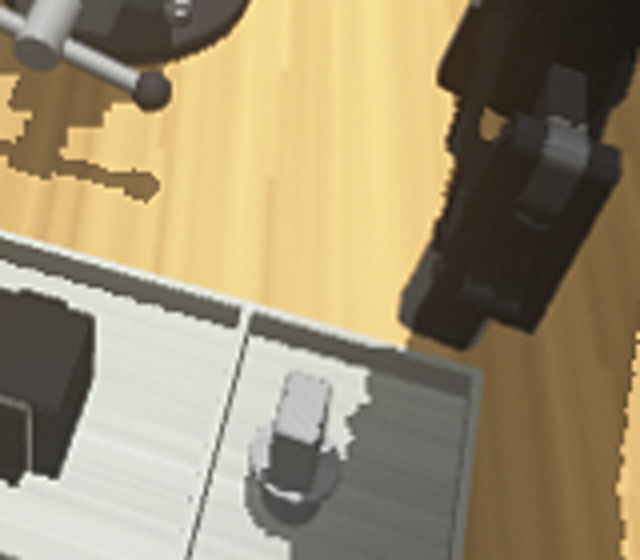

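The plug stands upright in the small bay: side picture head top at (305,395) above the flange at (290,470), top height 61 mm = 3 + 58. The cover stands in the large bay. I'll check numerically, including the block.

```bash
python3 - <<'E'
from h import *
def plane(I):
    c=I.mean(0); n=np.linalg.svd(I-c)[2][2]; n*=np.sign(n[2]); return np.round(c,4),round(np.degrees(np.arccos(n[2])),1)
a=np.radians(-10.3); X=np.array([np.cos(a),np.sin(a)]); Y=np.array([-X[1],X[0]])
cl=np.array([.505,.293]); cs=np.array([.3985,.312])
for nm in ("w20_W","s20_W"):
    W=np.load(f"pics/{nm}.npy").reshape(-1,3); W=W[~np.isnan(W[:,0])]
    t=W[(W[:,2]>.055)&(W[:,2]<.066)&(abs(W[:,0]-.407)<.03)&(abs(W[:,1]-.314)<.03)]
    if len(t)>30:
        c,ang=plane(t); print(nm,"plug top",len(t),c,"tilt",ang,"in bay_small mm",np.round(1000*np.array([(c[:2]-cs)@X,(c[:2]-cs)@Y]),1))
    t=W[(W[:,2]>.040)&(W[:,2]<.050)&(abs(W[:,0]-.515)<.05)&(abs(W[:,1]-.293)<.05)]
    if len(t)>30:
        c,ang=plane(t); print(nm,"cover top",len(t),c,"tilt",ang,"in bay_large mm",np.round(1000*np.array([(c[:2]-cl)@X,(c[:2]-cl)@Y]),1))
# block: side view compare y+ face upper edge, and top face
psi=np.radians(-10.1); xh=np.array([np.cos(psi),np.sin(psi),0]); yh=np.array([-np.sin(psi),np.cos(psi),0]); z=np.array([0,0,1.])
F=np.array([.8660254*xh+.5*z,yh,-.5*xh+.8660254*z]); p0=np.array([.485,.040,.205])
for nm in ("side1_W","s20_W"):
    L=1000*(np.load(f"pics/{nm}.npy").reshape(-1,3)-p0)@F.T
    m=(abs(L[:,0])<26)&(abs(L[:,0])>18)&(L[:,1]>31)&(L[:,1]<36)&(L[:,2]<15)
    h=L[m][:,2]; print(nm,"block edge z",m.sum(),np.round(np.percentile(h,[80,90,95,98]),1))
    m=(abs(L[:,0])<26)&(L[:,1]>-24)&(L[:,1]<24)&(abs(L[:,2])<6)&(np.hypot(L[:,0],L[:,1])>17)
    print("   face z median",m.sum(),np.round(np.median(L[m][:,2]),2))
print(get_obs()["t"])
E
```

```text
w20_W plug top 467 [0.4112 0.3126 0.0592] tilt 6.0 in bay_small mm [12.4  2.9]
w20_W cover top 1166 [0.5151 0.2936 0.0434] tilt 1.0 in bay_large mm [9.8 2.4]
s20_W plug top 213 [0.4122 0.3147 0.0603] tilt 3.8 in bay_small mm [13.   5.1]
s20_W cover top 837 [0.5153 0.2954 0.0451] tilt 1.7 in bay_large mm [9.7 4.2]
side1_W block edge z 270 [-12.3  -5.3  -2.2  -0.6]
   face z median 74 0.48
s20_W block edge z 267 [-11.4  -4.7  -2.3  -0. ]
   face z median 204 0.0
38.875
```

```bash
python3 - <<'E'
from h import *
o=get_obs();T=c2w("wrist",o); _,d=read_camera("wrist"); _,d2=read_camera("side")
for nm,W in (("w",cloud("wrist",d,T)),("s",cloud("side",d2))):
    W=W.reshape(-1,3); W=W[~np.isnan(W[:,0])]
    t=W[(abs(W[:,0]-.411)<.009)&(abs(W[:,1]-.3135)<.012)&(W[:,2]>.052)&(W[:,2]<.068)]
    zm=np.median(t[:,2]); t=t[abs(t[:,2]-zm)<.003]
    for thr in (.003,.002,.0015):
        A=np.c_[t[:,:2]-t[:,:2].mean(0),np.ones(len(t))]; s=np.linalg.lstsq(A,t[:,2],rcond=None)[0]; r=t[:,2]-A@s; t=t[abs(r)<thr]
    print(nm,len(t),"slopes deg",np.round(np.degrees(s[:2]),1),"z",round(s[2],4),"resid",r.std())
print(get_obs()["t"],get_obs()["contact_force"])
E
```

```text
w 371 slopes deg [ 3.3 -0.8] z 0.0594 resid 0.0007641003872113104
s 150 slopes deg [0.5 0.8] z 0.0609 resid 0.00090063619359645
38.975 [-0.26928967  0.81117931  0.33925226]
```

Both stand flat within measurement noise (plug slopes 0.5–3.3°, top at 59–61 mm; cover about 1°). The block edge is unchanged and the gripper is clear of everything, so I'll hand in.

```bash
python3 - <<'E'
from station import *
print(hand_in())
E
```

```text
the job is handed in; nothing more can be done
None
```

The job is handed in at about 39 s of the 72 s: the cover stands in the larger bay, the plug in the smaller one, and the block is still in the vice. No verdict was reported.

**How it went**
- **Cover:** I pinched both tabs (about 4 mm each side) and lifted it along the bore axis. Its low edge slid on the bay floor, so I released it there and it settled open side down.
- **Tool tilt:** the moves can't tilt the tool directly. I tilted it about 29° into line with the bore by pushing past the upper reach limit. For placing the plug I tilted it most of the way back at the near limit.
- **Plug:** I twisted it about 15° one way and back, then drew it out in long sweeps with at most about 17 N of pull at the readings. I set it down about 11° tilted. Dragging it upright didn't work, it only slid, but it righted itself on release.

**Last checks**

| Item | Position in its bay | Tilt | Height of top |
|---|---|---|---|
| Cover | about 10 mm in x, 2–4 mm in y | 1–2° | 43–45 mm (expected 45) |
| Plug | about 13 mm in x, 3–5 mm in y | see below | 59–61 mm (expected 61) |

- **Plug tilt readings disagreed:** the first rough fits gave 6.0° (wrist camera) and 3.8° (side camera). Refitted, they gave about 3.4° and 0.9°. All are under the limit of about 7°.
- **Block:** the side camera showed no visible shift (under about 1 mm).
- **Bystanders:** I saw no contact with the case, can or wrench, but I did not measure their positions again at the end.
- **Gripper:** it was clear of everything at hand-in.

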